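# Fish the grow-light bar out from under the chamber shelf

## Robot

A 7-joint arm with a two-finger parallel gripper is mounted at the origin on the work surface. World frame = base frame: x ahead of the robot, y to its left, z up, the work surface at z = 0. Lengths are in m, angles in rad, forces in N, time in s.
With the tool pointing down it reaches from about 0.425 to 0.875 m from the base axis. Payload 4.7 kg.
Tool frame: the origin (TCP) lies at the very end of the fingers, on their centre line; the grasp point (between the pads) lies behind it (ctrl.tcp_to_grasp is the y of the grasp point in the tool frame, in m); y points along the fingers, x is the direction in which the jaws open and shut, and the axes are right-handed (so a half turn about y gives the same grasp; the last joint's range is limited). The gripper opens to 87 mm and grips with 3 to 60 N. Pads are 19 mm wide; open, the fingers measure 117 mm over their backs; the gripper's body (75 mm by 190 mm) begins 51 mm behind the grasp point.
Start: joints at [1.3, 0.321, -0.07, 1.45, 0.023, 1.371, -0.057], TCP at [0.183, -0.624, 0.189] pointing down, gripper open.
Joint ranges: [-2.86, 2.86], [-0.3, 2.09], [-1.38, 1.24], [0.06, 2.45], [-1.56, 4.7], [0.09, 2.05], [-2.69, 2.69]. Speed limits (rad/s): [2.57, 2.57, 3.14, 3.14, 3.14, 3.14, 3.14].

## Interface

Orientations are given as a rotation vector (axis times angle).
In Python, from bench import ctrl, get_image, workorder gives the robot as it stands.
- The arm moves only by the tool drive_tool, never from a script. Its argument "increments" is text: rows parted by semicolons, each of 5 numbers parted by spaces: the shift along the tool's x, y, z in mm, then the turn about the tool's y in degrees, then the closure in counts, from 0 (fully open) to 255 (shut). In form: tx ty tz yaw fingers; .... A call has 1 to 20 rows; each row shifts and turns the commanded pose from where the row before left it, along the tool's axes as they then stand; what a row does not reach is not made up. A row lasts 1/8 s, in which the tool goes at most 62.5 mm and 10.7 degrees, less where a joint would pass 70% of its speed; a pose out of reach is approached as far as the arm can. A call is refused whole if a number of a shift passes 62.5 or a number of a turn 10.7, either way. A call with a gripper value outside its range is refused whole. The fingers move at their own pace and stop on an object; "squeeze" is the grip in N (left out, the last holds). Time passes only in rows, so rows that do not move let the fingers close. It gives the time, the measured TCP pose, the force and the opening at its end, in the units of the state.
- ctrl.get_state(): the state, without advancing time (a new reading comes with each control period).
- get_image(name): name is "scene" or "top" or "wrist"; returns a dict with "img" (480x640x3 uint8, red, green, blue), "mtx" (3x3 intrinsics, pixels), "camera_from_world" (4x4, takes a point from world to camera coordinates). Camera axes: x right, y up, looking along -z (the intrinsics and any distortion apply to the point x, -y, -z); pixel columns grow to the right and rows downward; lengths in m; the calibration is good to about 2 mm. A picture is of the moment at which its call begins. There is no depth.
- workorder.close_job(): hands the job in, once; it reports no verdict.
The state is a dict: "time": time; "joint_positions": joint angles; "qd": joint speeds; "joint_torque": joint torques, N m; "position": TCP position; "tool_rot": TCP orientation; "ft_force": force on the tool from outside, world axes, zero at the start; "torque": the same for the moment, N m; "grip_width": opening from 0.0 (shut) to 1.0 (fully open).
Only numpy, scipy, OpenCV 4.12 (cv2) and the standard library are available. Lean on these libraries where they do the work, as an engineer would, in place of code of your own. Each camera call takes 0.05 s, during which the arm holds its last target.

## Task

A grow-light bar lies in the pan under the slatted shelf, with a seedling pot standing on it in the shelf's opening. Stand that pot upright on the narrow raised rest on the shelf and let go of it, then bring the bar up through the opening, tilting it lengthwise since it is longer than the opening, and finish while still holding it roughly level and still in the gripper, with all of it at least 8 cm above the shelf and touching nothing else. Leave the logger, the bottle and the other two pots alone.

Things in the scene. Friction and masses are not known exactly. Their poses are not given: they have to be found in the camera images.
- pan: Fixed cream drip pan, 240 (its x) by 540 (its y, lengthwise) mm, topped by a steel slatted shelf. Origin: centre of its underside on the table, z up. Walls 4 mm, 75 mm high; inner floor 5 mm above the origin, inside 232 by 532 mm. Two ribs cross the floor at y = +/-120 mm, tops 13 mm above the origin.
- opening (a point): Centre of the one opening in the shelf, level with the shelf top, 79 mm straight above the pan's origin; axes as the pan's. The opening is a rectangle 180 mm in x by 210 mm in y. All around it the shelf is closed by slats and strips 4 mm thick (underside 75 mm above the table), with the pan's walls below.
- bar_center (a point): Centre of the loose grow-light bar: straight, aluminium, 28 (its x) by 320 (its y, lengthwise) by 22 mm (z), white end caps, white strip on top, about 0.2 kg, evenly balanced. At the start it lies flat on the two ribs (centre 24 mm above the table), within 5 degrees of the pan's y, its ends under the slats.
- bar_end_a (a point): Centre of the bar's end face on its +y end, 160 mm from bar_center.
- bar_end_b (a point): Centre of the bar's end face on its -y end, 160 mm from bar_center.
- pot_center (a point): Centre (30 mm over its foot) of the square black seedling pot to be moved: body 46 by 46 mm, 47 mm high, topped by a rim 54 by 54 mm, 13 mm high; 60 mm high in all (seedlings rise 17 mm more, soft); about 0.12 kg. x and y are square to its sides. At the start it stands on top of the bar.
- rest: Fixed narrow dark steel pot rest on the shelf near the left or the right end of the pan (about 200 mm from its centre): a foot plate 130 by 60 mm, 3 mm thick, under a bar 120 mm long (its x, parallel to the pan's x) and 28 mm wide (its y), whose flat top lies 45 mm above the origin. Origin: centre of its underside, on the shelf top; z up.
- logger_center (a point): Centre of a white climate logger box, 60 by 60 by 24 mm, lying on the shelf near the other end of the pan from the rest. To be left alone.
- bottle_center (a point): Centre of a white bottle, 64 mm across, 170 mm high, on the table beside the pan. To be left alone.
- pot_b_center (a point): Centre (30 mm up) of another seedling pot of the same kind, on the table to the right of the pan. To be left alone.
- pot_c_center (a point): Centre (30 mm up) of a third seedling pot of the same kind, on the table to the right of the pan. To be left alone.

How it is judged:
By the outcome, as a careful person would: the job done as asked, in the order asked, and still so for the second after the job is handed in, while the arm keeps its last pose, push and grip.
It also fails if it takes over 48 s, if anything falls off the work surface, if the arm or the gripper's body presses on something with over 40 N, if the wrist force passes 120 N, or if a joint passes its speed limit or range.

## Working session

There is one attempt and no reset: what is moved stays moved. The work goes in short steps, Python scripts to look and compute and a tool call to move; the robot and the scene stay as the last step left them, time stands still between calls to the robot, and variables do not carry over. Pictures are saved under pics/ and viewed, and the job is handed in when it is done.

Besides the shell and the picture viewer there is one more tool, called after "Call:" as name(argument=value, ...) on one line, values as JSON. drive_tool: Moves the arm, as the interface text tells. Its arguments: {"type":"object","properties":{"increments":{"type":"string"},"squeeze":{"type":"number"}},"required":["increments"]}

```bash
ls; mkdir -p pics; python3 - <<'E'
from bench import ctrl,get_image
import cv2
for n in ["scene","top","wrist"]:
    d=get_image(n); cv2.imwrite(f"pics/{n}0.png",d["img"][:,:,::-1]); print(n,d["mtx"],d["camera_from_world"],[k for k in d])
s=ctrl.get_state(); print(s, ctrl.tcp_to_grasp,[a for a in dir(ctrl) if a[0]!='_'])
E
```

```text
pics
scene [[575.24358424   0.         319.77384324]
 [  0.         575.24358424 257.98208973]
 [  0.           0.           1.        ]] [[-0.66883645  0.74337763  0.00689183  0.32958167]
 [-0.53808006 -0.49047999  0.68549197  0.2182104 ]
 [ 0.5129597   0.45477365  0.72804757 -1.99570582]
 [ 0.          0.          0.          1.        ]] ['img', 'mtx', 'camera_from_world']
top [[615.28404259   0.         316.28797622]
 [  0.         615.28404259 237.79107472]
 [  0.           0.           1.        ]] [[ 0.08896375 -0.99603256 -0.00214438 -0.01718516]
 [ 0.97434983  0.08657989  0.20771696 -0.53423027]
 [-0.2067072  -0.02056865  0.97818662 -1.4459182 ]
 [ 0.          0.          0.          1.        ]] ['img', 'mtx', 'camera_from_world']
wrist [[334.65791279   0.         323.35434365]
 [  0.         334.65791279 237.78360039]
 [  0.           0.           1.        ]] [[ 0.28074395 -0.95978172 -0.00137244 -0.64921144]
 [ 0.92313952  0.27041661 -0.27329156  0.03269297]
 [ 0.26267137  0.075458    0.96193027 -0.38948265]
 [ 0.          0.          0.          1.        ]] ['img', 'mtx', 'camera_from_world']
{'time': 0.15, 'joint_positions': array([ 1.30009848,  0.32166952, -0.07012224,  1.45134914,  0.02258128,
        1.37082673, -0.05688972]), 'qd': array([-1.78743709e-03, -8.85597176e-04,  1.03003311e-04, -3.65067143e-03,
       -8.28620419e-05,  1.83522102e-03, -6.41691410e-04]), 'joint_torque': array([ 4.36796527e-04, -4.91795039e+01, -4.03907150e-01, -3.12878108e+01,
       -6.37697428e-02,  4.04948147e-02,  8.62158481e-05]), 'position': array([ 0.18248011, -0.62338217,  0.1879251 ]), 'tool_rot': array([-1.32973609,  0.99771279, -0.99570934]), 'ft_force': array([-0.47036415, -0.6218964 , -0.48117197]), 'torque': array([0.01399345, 0.02290687, 0.05449732]), 'grip_width': 1.000118478254319} -0.0187 ['MotionError', 'get_state', 'tcp_to_grasp']
```

View pics/scene0.png

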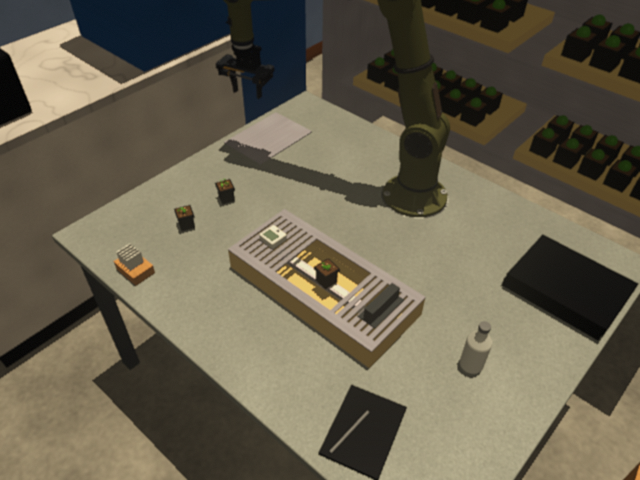

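View pics/top0.png

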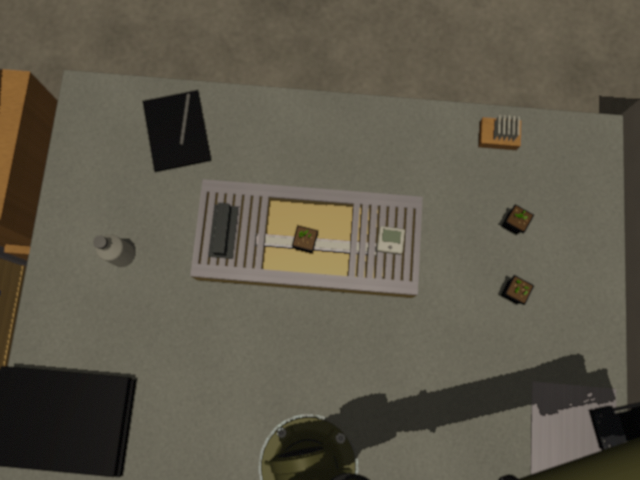

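View pics/wrist0.png

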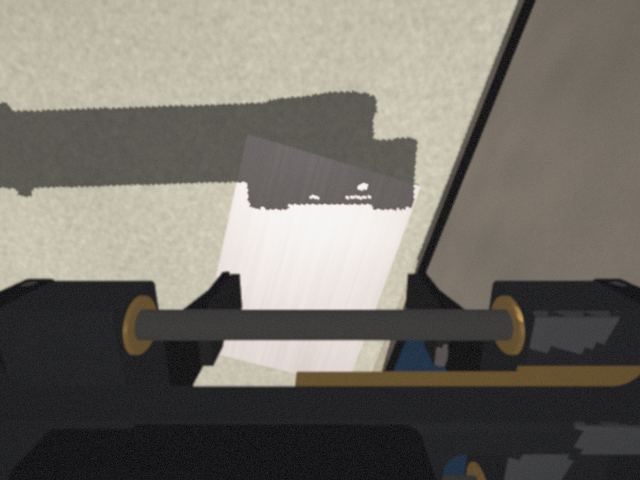

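The scene view shows the logger at the pan's right end (274,235), the rest at its left end (381,302) and the pot on the bar (327,272). The top view has the pot at (305,238). I'll enlarge both.

```bash
python3 - <<'E'
import cv2
a=cv2.imread("pics/top0.png")[170:305,180:435]; cv2.imwrite("pics/top0c.png",cv2.resize(a,None,fx=3.1,fy=3.1,interpolation=cv2.INTER_CUBIC))
a=cv2.imread("pics/scene0.png")[205:370,220:430]; cv2.imwrite("pics/scene0c.png",cv2.resize(a,None,fx=3.6,fy=3.6,interpolation=cv2.INTER_CUBIC))
E
```

```text
(no output)
```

View pics/top0c.png

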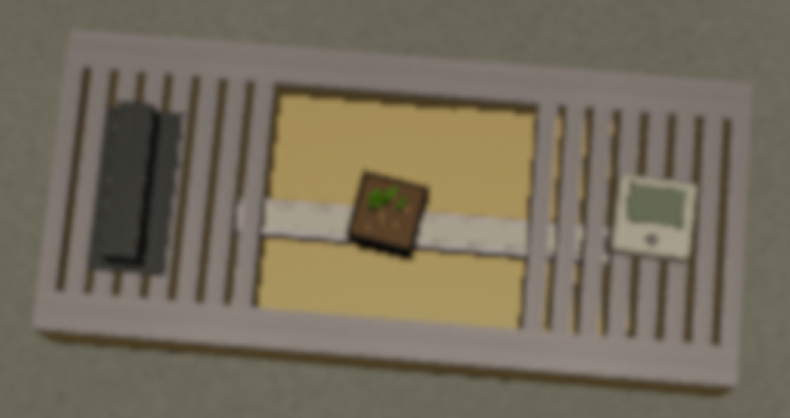

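View pics/scene0c.png

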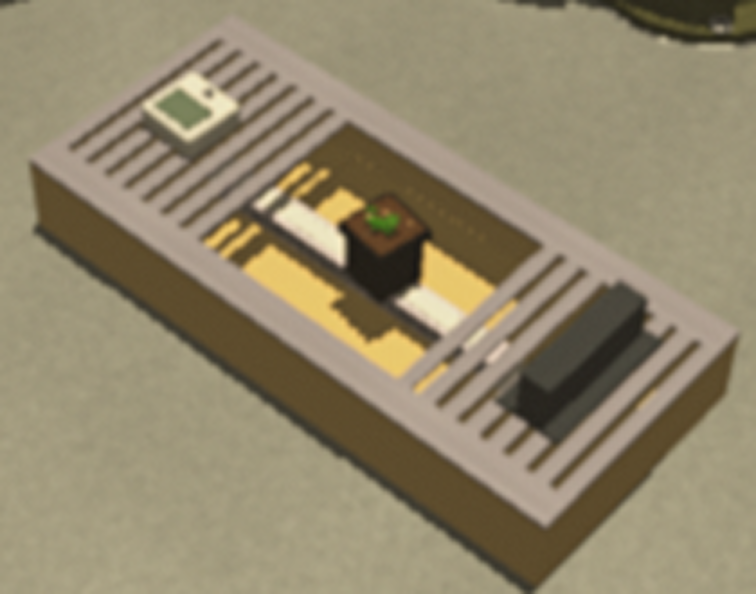

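```bash
cat > h.py <<'E'
import numpy as np, cv2
from scipy.spatial.transform import Rotation as R
from scipy.optimize import least_squares
K={'top':np.array([[615.28404259,0,316.28797622],[0,615.28404259,237.79107472],[0,0,1]]),'scene':np.array([[575.24358424,0,319.77384324],[0,575.24358424,257.98208973],[0,0,1]])}
T={'scene':np.array([[-0.66883645,0.74337763,0.00689183,0.32958167],[-0.53808006,-0.49047999,0.68549197,0.2182104],[0.5129597,0.45477365,0.72804757,-1.99570582],[0,0,0,1]]),
'top':np.array([[0.08896375,-0.99603256,-0.00214438,-0.01718516],[0.97434983,0.08657989,0.20771696,-0.53423027],[-0.2067072,-0.02056865,0.97818662,-1.4459182],[0,0,0,1]])}
def ray(cam,u,v,Kc=None,Tc=None):
    Kc=K[cam] if Kc is None else Kc; Tc=T[cam] if Tc is None else Tc
    d=np.linalg.inv(Kc)@[u,v,1]; d=np.array([d[0],-d[1],-d[2]])
    Rm=Tc[:3,:3]; return -Rm.T@Tc[:3,3], Rm.T@d
def atz(cam,u,v,z,**k):
    c,d=ray(cam,u,v,**k); return c+d*(z-c[2])/d[2]
def proj(cam,P,Kc=None,Tc=None):
    Kc=K[cam] if Kc is None else Kc; Tc=T[cam] if Tc is None else Tc
    p=Tc[:3,:3]@np.array(P)+Tc[:3,3]; q=Kc@[p[0],-p[1],-p[2]]; return q[:2]/q[2]
E
python3 - <<'E'
from h import *
tc=lambda u,v:((u+.5)/3.1+180-.5,(v+.5)/3.1+170-.5)
sc=lambda u,v:((u+.5)/3.6+220-.5,(v+.5)/3.6+205-.5)
def show(n,f,cam,z,pts):
    P=np.array([atz(cam,*f(*p),z)[:2] for p in pts]); print(n,cam,P.round(4).tolist(),'mean',P.mean(0).round(4),'sides',np.linalg.norm(P-np.roll(P,-1,0),axis=1).round(4), 'ang',[round(np.degrees(np.arctan2(*(b-a)[::-1])),1) for a,b in zip(P,np.roll(P,-1,0))])
show('shelf',tc,'top',.079,[(72,32),(752,85),(737,388),(37,327)])
show('shelf',sc,'scene',.079,[(548,527),(33,163),(234,17),(738,337)])
show('open',tc,'top',.079,[(277,84),(538,104),(522,328),(258,306)])
show('open',sc,'scene',.079,[(400,378),(205,243),(347,122),(540,243)])
show('rim',tc,'top',.095,[(363,170),(428,186),(413,251),(350,235)])
show('rim',sc,'scene',.095,[(378,255),(340,225),(384,194),(430,232)])
show('rest',tc,'top',.124,[(118,103),(155,108),(142,262),(105,262)])
show('rest',sc,'scene',.124,[(538,390),(519,375),(619,285),(645,300)])
show('bar',tc,'top',.035,[(265,200),(526,220),(524,256),(263,236)])
show('barends',tc,'top',.035,[(238,215),(608,245)])
show('logger',tc,'top',.103,[(622,175),(697,184),(687,262),(613,252)])
E
```

```text
shelf top [[0.6486, 0.3198], [0.6526, -0.2183], [0.4131, -0.2197], [0.4123, 0.3165]] mean [0.5317 0.0496] sides [0.5381 0.2396 0.5362 0.2363] ang [np.float64(-89.6), np.float64(-179.7), np.float64(90.1), np.float64(0.8)]
shelf scene [[0.6523, 0.3204], [0.6571, -0.2142], [0.4182, -0.2176], [0.4195, 0.3202]] mean [0.5368 0.0522] sides [0.5346 0.239  0.5378 0.2328] ang [np.float64(-89.5), np.float64(-179.2), np.float64(89.9), np.float64(0.1)]
open top [[0.6205, 0.1537], [0.6224, -0.052], [0.4445, -0.0534], [0.4435, 0.1497]] mean [0.5327 0.0495] sides [0.2057 0.1779 0.2031 0.177 ] ang [np.float64(-89.5), np.float64(-179.6), np.float64(90.3), np.float64(1.3)]
open scene [[0.6225, 0.1558], [0.6246, -0.0477], [0.4482, -0.056], [0.4459, 0.1485]] mean [0.5353 0.0502] sides [0.2035 0.1766 0.2045 0.1768] ang [np.float64(-89.4), np.float64(-177.3), np.float64(90.7), np.float64(2.3)]
rim top [[0.5536, 0.0788], [0.5455, 0.0278], [0.4938, 0.0347], [0.5019, 0.0838]] mean [0.5237 0.0563] sides [0.0516 0.0521 0.0498 0.0519] ang [np.float64(-99.1), np.float64(172.4), np.float64(80.6), np.float64(-5.6)]
[... 532 characters left out ...]
4 0.2513] sides [0.0187 0.1172 0.0233 0.12  ] ang [np.float64(-94.4), np.float64(179.2), np.float64(93.1), np.float64(-3.0)]
bar top [[0.536, 0.1579], [0.5382, -0.0513], [0.5089, -0.052], [0.5067, 0.1563]] mean [0.5224 0.0527] sides [0.2092 0.0293 0.2084 0.0294] ang [np.float64(-89.4), np.float64(-178.6), np.float64(90.6), np.float64(3.0)]
barends top [[0.5219, 0.178], [0.5237, -0.1179]] mean [0.5228 0.0301] sides [0.2959 0.2959] ang [np.float64(-89.6), np.float64(90.4)]
logger top [[0.5654, -0.1194], [0.5634, -0.177], [0.5022, -0.1731], [0.5049, -0.1167]] mean [ 0.534  -0.1466] sides [0.0576 0.0613 0.0564 0.0605] ang [np.float64(-92.0), np.float64(176.3), np.float64(87.2), np.float64(-2.6)]
```

```bash
cat >> h.py <<'E'
GR=0.0187
def plan(pos,rv,goal,ang,flip=True):
    """pos: TCP now; goal: TCP goal xyz; ang: wanted jaw axis angle deg (mod 180). prints increments in tool axes"""
    M=R.from_rotvec(rv).as_matrix(); jx=np.degrees(np.arctan2(M[1,0],M[0,0])); 
    dy=(ang-jx+90)%180-90; e=M.T@(np.array(goal)-pos)
    print('pos',np.round(pos,4),'jaw',round(jx,2),'ytool',M[:,1].round(3),'| shift first tx ty tz mm',(e*1000).round(1),'| yaw about tool y (down):',round(-dy,2))
E
python3 - <<'E'
from h import *
from bench import ctrl
s=ctrl.get_state()
for a in (-7,83): plan(s['position'],s['tool_rot'],[.524,.056,.16],a)
M=R.from_rotvec(s['tool_rot']).as_matrix(); print(M.round(3), s['joint_positions'])
E
```

```text
pos [ 0.1825 -0.6234  0.1879] jaw -73.68 ytool [-0.     0.001 -1.   ] | shift first tx ty tz mm [-556.    28.7  518.7] | yaw about tool y (down): -66.68
pos [ 0.1825 -0.6234  0.1879] jaw -73.68 ytool [-0.     0.001 -1.   ] | shift first tx ty tz mm [-556.    28.7  518.7] | yaw about tool y (down): 23.32
[[ 0.281 -0.     0.96 ]
 [-0.96   0.001  0.281]
 [-0.001 -1.    -0.   ]] [ 1.30009848  0.32166952 -0.07012224  1.45134914  0.02258128  1.37082673
 -0.05688972]
```

Call:
drive_tool(increments="-20 0 58 0 0;-20 0 58 0 0;-20 0 58 0 0;-20 0 58 0 0;-20 0 58 0 0;-51 0 25.5 0 0;-51 0 25.5 0 0;-51 0 25.5 0 0;-51 0 25.5 0 0;-51 0 25.5 0 0;-51 0 25.5 0 0;-51 0 25.5 0 0;-50 0 25.5 0 0;-49 0 25 0 0;0 0 0 -10.6 0;0 0 0 -10.6 0;0 0 0 -10.6 0;0 0 0 -10.6 0;0 0 0 -10.6 0;0 0 0 -10.6 0")

```text
time: 2.65
position: [0.5242, 0.0555, 0.1885]
tool_rot: [-1.567, 0.134, -0.133]
ft_force: [0.1, 0.3, 0.3]
grip_width: 1.001
```

```bash
python3 - <<'E'
from h import *
from bench import ctrl,get_image
d=get_image("wrist"); cv2.imwrite("pics/wrist1.png",d["img"][:,:,::-1]); np.savez("w1.npz",K=d["mtx"],T=d["camera_from_world"])
s=ctrl.get_state(); print(s['time'],s['joint_positions'].round(2))
plan(s['position'],s['tool_rot'],[.524,.056,.16],-7)
E
```

```text
2.7 [ 0.51  0.11 -0.71  1.73  0.07  1.33 -0.38]
pos [0.5242 0.0555 0.1884] jaw -9.42 ytool [-0.001 -0.    -1.   ] | shift first tx ty tz mm [-0.2 28.4  0.4] | yaw about tool y (down): -2.42
```

View pics/wrist1.png

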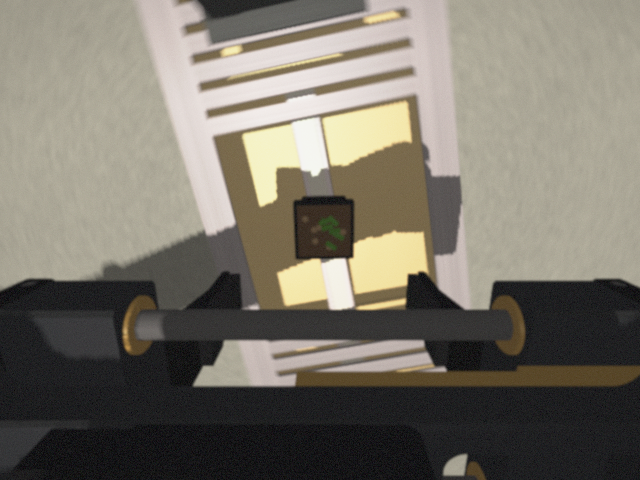

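```bash
python3 - <<'E'
from h import *
d=np.load("w1.npz"); k=dict(Kc=d['K'],Tc=d['T'])
P=np.array([atz('',*p,.095,**k)[:2] for p in [(294.5,200),(352.5,200),(353,258),(296,259)]]);print(P.round(4),P.mean(0))
for p in [(293,120),(320,120),(329,309),(355,306),(302,97)]: print(p,atz('',*p,.035,**k).round(4))
P=np.array([atz('',*p,.079,**k)[:2] for p in [(217,137),(416,97)]]);print('open +y corners',P.round(4))
print('tcp proj',proj('',[.5242,.0555,.1884],**k))
a=cv2.imread('pics/wrist1.png')[0:330,150:480]; cv2.imwrite('pics/wrist1c.png',cv2.resize(a,None,fx=1.8,fy=1.8,interpolation=cv2.INTER_CUBIC))
E
```

```text
[[0.5041 0.0863]
 [0.5537 0.0778]
 [0.5464 0.025 ]
 [0.495  0.0329]] [0.5248102 0.0554964]
(293, 120) [0.5111 0.1554 0.035 ]
(320, 120) [0.5373 0.1509 0.035 ]
(329, 309) [ 0.5121 -0.0536  0.035 ]
(355, 306) [ 0.5422 -0.0549  0.035 ]
(302, 97) [0.5237 0.1746 0.035 ]
open +y corners [[0.4464 0.1496]
 [0.6203 0.1526]]
tcp proj [323.3465352  267.92941146]
```

View pics/wrist1c.png

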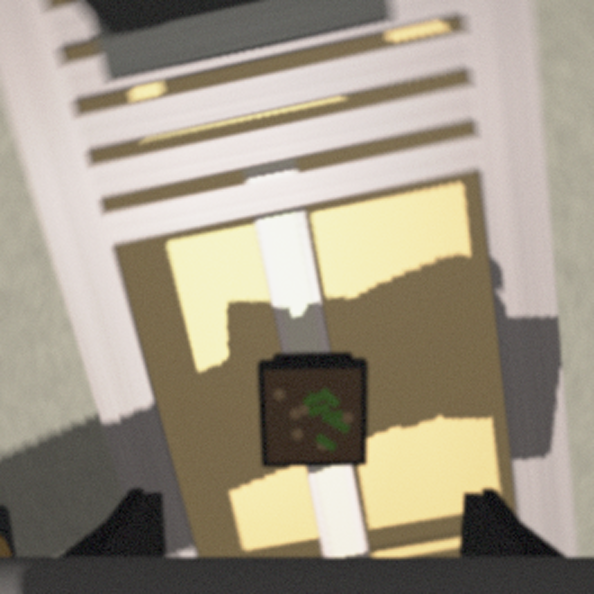

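Call:
drive_tool(increments="0 30 0 0 0;0 30 0 0 0;0 30 0 0 0;0 20 0 0 0;0 10 0 0 0;0 0 0 0 0;0 0 0 0 255;0 0 0 0 255;0 0 0 0 255;0 0 0 0 255;0 0 0 0 255", squeeze=15)

```text
time: 4.08
position: [0.5245, 0.0556, 0.0688]
tool_rot: [-1.567, 0.138, -0.138]
ft_force: [-0.1, -0.4, -0.3]
grip_width: 0.519
```

Call:
drive_tool(increments="0 0 0 0 255;0 0 0 0 255;0 -10 0 0 255;0 -10 0 0 255")

```text
time: 4.58
position: [0.5247, 0.0557, 0.0896]
tool_rot: [-1.566, 0.138, -0.138]
ft_force: [0.9, -1.0, -0.4]
grip_width: 0.061
```

```bash
cat > snap.py <<'E'
import sys
from h import *
from bench import ctrl,get_image
tag=sys.argv[1]
crop={'top':(150,325,160,440),'scene':(180,380,200,440)}
ims=[]
for n in sys.argv[2:]:
    d=get_image(n); im=d["img"][:,:,::-1]
    cv2.imwrite(f"pics/{n}_{tag}.png",im)
    np.savez(f"{n}_{tag}.npz",K=d["mtx"],T=d["camera_from_world"])
    if n in crop:
        a,b,c,e=crop[n]; cv2.imwrite(f"pics/{n}_{tag}_c.png",cv2.resize(im[a:b,c:e],None,fx=2.8,fy=2.8,interpolation=cv2.INTER_CUBIC))
s=ctrl.get_state(); print(s['time'],s['position'].round(4),s['tool_rot'].round(3),'F',s['ft_force'].round(2),'M',s['torque'].round(3),'w',round(s['grip_width']*87,1),'q',s['joint_positions'].round(2))
E
python3 snap.py a wrist scene
```

```text
4.675 [0.5258 0.0557 0.0905] [-1.566  0.136 -0.141] F [-0.06  0.06 -0.4 ] M [ 0.004 -0.104 -0.013] w 2.1 q [ 0.49  0.19 -0.71  1.86  0.14  1.14 -0.44]
```

View pics/scene_a_c.png

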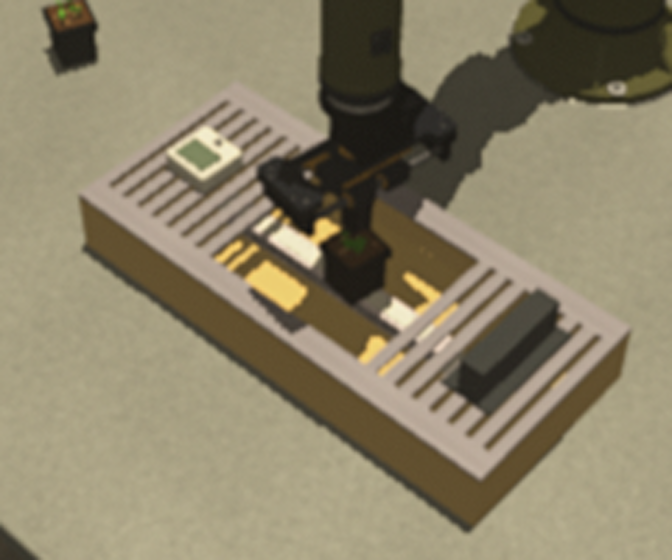

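View pics/wrist_a.png

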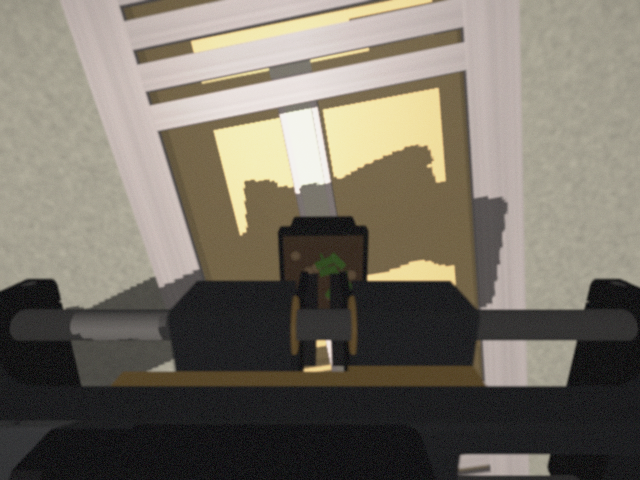

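```bash
python3 - <<'E'
from h import *
d=np.load("wrist_a.npz"); k=dict(Kc=d['K'],Tc=d['T'])
print(proj('',[.5258,.0557,.0905],**k),proj('',[.5258,.0557,.1092],**k))
P=np.array([atz('',*p,.095,**k)[:2] for p in [(280,229),(366,229)]]);print(P.round(4))
s=[(338,252),(385,262),(357,287)]
for n,c in (('scene',None),):
  for p in [(326,259),(356,233),(388,250),(358,272)]:
    u,v=(p[0]+.5)/2.8+199.5,(p[1]+.5)/2.8+179.5
    print(p,atz('scene',u,v,.095).round(4))
print('tcp in scene crop',(proj('scene',[.5258,.0557,.0905])-[199.5,179.5])*2.8)
a=cv2.imread('pics/wrist_a.png')[190:390,180:480]; cv2.imwrite('pics/wrist_ac.png',cv2.resize(a,None,fx=2.6,fy=2.6,interpolation=cv2.INTER_CUBIC))
E
```

```text
[325.14278363 268.10349427] [325.34787601 280.04706847]
[[0.5043 0.0861]
 [0.5538 0.0772]]
(326, 259) [0.5595 0.0453 0.095 ]
(356, 233) [0.5125 0.044  0.095 ]
(388, 250) [0.5083 0.0834 0.095 ]
(358, 272) [0.5509 0.0806 0.095 ]
tcp in scene crop [356.41026956 249.30264867]
```

View pics/wrist_ac.png

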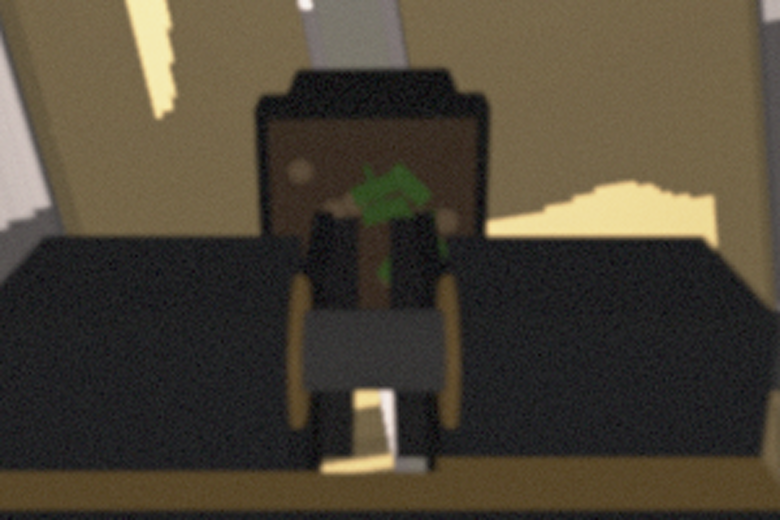

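```bash
python3 - <<'E'
from h import *
a=cv2.imread('pics/scene_a.png')[220:300,280:360]; a=cv2.resize(a,None,fx=7.5,fy=7.5,interpolation=cv2.INTER_CUBIC); a=np.clip(a.astype(float)*1.8,0,255).astype('uint8')
cv2.imwrite('pics/scene_acc.png',a)
print((proj('scene',[.5258,.0557,.0905])-[280,220])*7.5)
for n in ('w1','wrist_a'):
  d=np.load(n+".npz"); print(-d['T'][:3,:3].T@d['T'][:3,3])
E
```

```text
[350.92036491 364.0249518 ]
[0.53687596 0.12947213 0.38336424]
[0.53760287 0.12950627 0.28453295]
```

View pics/scene_acc.png

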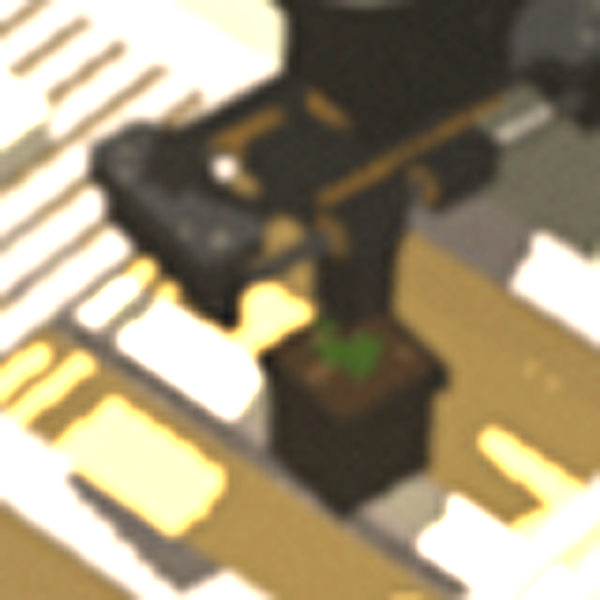

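```bash
python3 - <<'E'
from h import *
d=np.load("wrist_a.npz")
def tri(rs):
    A=np.zeros((3,3));b=np.zeros(3)
    for c,v in rs:
        v=v/np.linalg.norm(v);P=np.eye(3)-np.outer(v,v);A+=P;b+=P@c
    x=np.linalg.solve(A,b); return x,[np.linalg.norm((np.eye(3)-np.outer(v,v)/(v@v))@(x-c)) for c,v in rs]
print(tri([ray('scene',327.3,262.4),ray('',325,272,Kc=d['K'],Tc=d['T'])]))
E
```

```text
(array([0.52791403, 0.06204737, 0.12034552]), [np.float64(0.0027888859903547427), np.float64(0.002788885990354727)])
```

Call:
drive_tool(increments="0 -30 0 0 255;0 -30 0 0 255;0 0 0 0 255")

```text
time: 5.05
position: [0.5264, 0.0559, 0.1513]
tool_rot: [-1.566, 0.134, -0.142]
ft_force: [-0.1, 0.0, -0.9]
grip_width: 0.004
```

```bash
python3 snap.py b wrist scene top; python3 - <<'E'
from h import *
a=cv2.imread('pics/scene_b.png')[200:300,270:370]; a=cv2.resize(a,None,fx=6,fy=6,interpolation=cv2.INTER_CUBIC); a=np.clip(a.astype(float)*1.8,0,255).astype('uint8')
cv2.imwrite('pics/scene_bcc.png',a)
E
```

```text
5.2 [0.5239 0.0554 0.148 ] [-1.567  0.139 -0.137] F [ 0.5  -0.49 -0.32] M [-0.076 -0.116 -0.014] w 0.3 q [ 0.51  0.14 -0.71  1.79  0.09  1.25 -0.41]
```

View pics/scene_bcc.png

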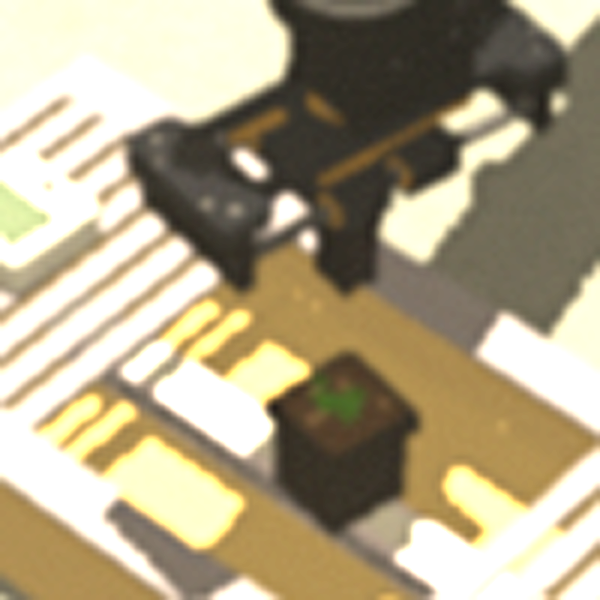

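View pics/wrist_b.png

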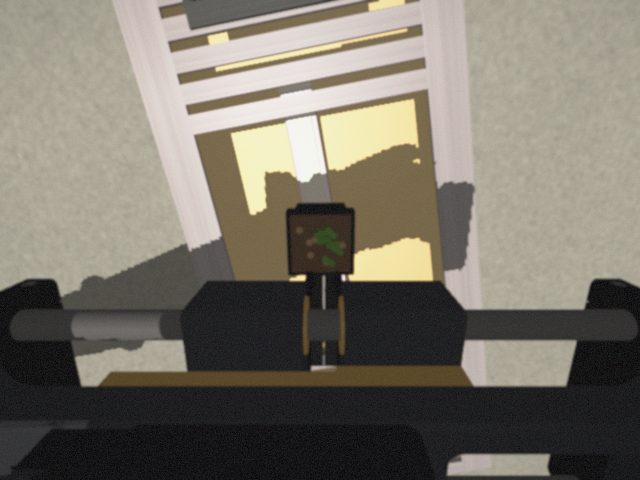

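```bash
python3 - <<'E'
from h import *
p=[.5239,.0554,.148]
q=proj('scene',p); print(q,(q-[270,200])*6, (proj('scene',[.5239,.0554,.178])-[270,200])*6)
c,v=ray('scene',327.8,248.7); 
# point on vertical line above (x,y) closest
for z in (.148,.16,.17,.18,.19): print(z,(c+v*(z-c[2])/v[2]).round(4))
d=np.load("wrist_b.npz"); k=dict(Kc=d['K'],Tc=d['T'])
for z in (.148,.168,.178,.19): print(z,proj('',[.5239,.0554,z],**k), proj('top',[.5239,.0554,z]))
# pot rim height check: scene crop corners
for q in [(270,405),(347,350),(417,420),(338,455)]:
    print(atz('scene',q[0]/6+270,q[1]/6+200,.095).round(4),atz('scene',q[0]/6+270,q[1]/6+200,.085).round(4))
E
```

```text
[327.48986161 254.16024247] [344.93916968 324.96145484] [346.03623265 279.49633407]
0.148 [0.5075 0.0421 0.148 ]
0.16 [0.5164 0.0496 0.16  ]
0.17 [0.5238 0.056  0.17  ]
0.18 [0.5312 0.0623 0.18  ]
0.19 [0.5386 0.0686 0.19  ]
0.148 [319.61352906 267.39574917] [304.91442783 232.65698654]
0.168 [319.43755967 279.88161018] [304.73549598 230.74720257]
0.178 [319.33566505 287.1115158 ] [304.64412927 229.77202302]
0.19 [319.19825861 296.86115387] [304.53276635 228.58341893]
[0.5485 0.031  0.095 ] [0.5417 0.0249 0.085 ]
[0.4972 0.0343 0.095 ] [0.49   0.0282 0.085 ]
[0.5089 0.0886 0.095 ] [0.5018 0.083  0.085 ]
[0.5504 0.0757 0.095 ] [0.5437 0.0699 0.085 ]
```

View pics/top_b_c.png

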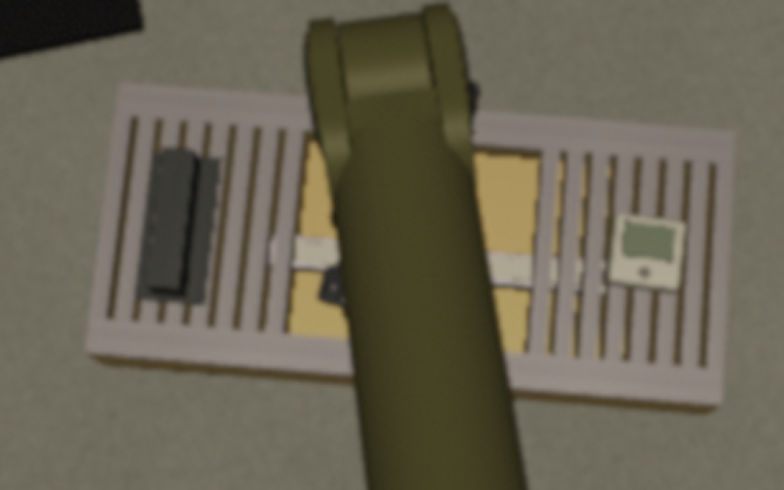

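```bash
python3 - <<'E'
from h import *
M=R.from_rotvec([-1.567,0.139,-0.137]).as_matrix(); p=np.array([.5239,.0554,.148])
for lx in (-95,95):
  for lz in (-37,37):
    for ly in (0,-70):
      w=p+M@(np.array([lx,ly,lz])/1000); print(lx,lz,ly,((proj('scene',w)-[270,200])*6).round(0))
a=cv2.imread('pics/scene0.png')[30:120,200:300]; a=cv2.resize(a,None,fx=6,fy=6,interpolation=cv2.INTER_CUBIC); a=np.clip(a.astype(float)*1.8,0,255).astype('uint8')
cv2.imwrite('pics/scene_0g.png',a)
M=R.from_rotvec([-1.32973609,  0.99771279, -0.99570934]).as_matrix(); p=np.array([0.18248011, -0.62338217,  0.1879251 ])
for lx in (-50,0,50):
    for ly in (0,-20):
      w=p+M@(np.array([lx,ly,0])/1000); print(lx,ly,((proj('scene',w)-[200,30])*6).round(0))
E
```

```text
-95 -37 0 [452. 193.]
-95 -37 -70 [458.  85.]
-95 37 0 [553. 281.]
-95 37 -70 [562. 173.]
95 -37 0 [131. 370.]
95 -37 -70 [127. 263.]
95 37 0 [229. 467.]
95 37 -70 [228. 360.]
-50 0 [363. 454.]
-50 -20 [361. 424.]
0 0 [290. 434.]
0 -20 [287. 404.]
50 0 [217. 414.]
50 -20 [214. 384.]
```

View pics/scene_0g.png

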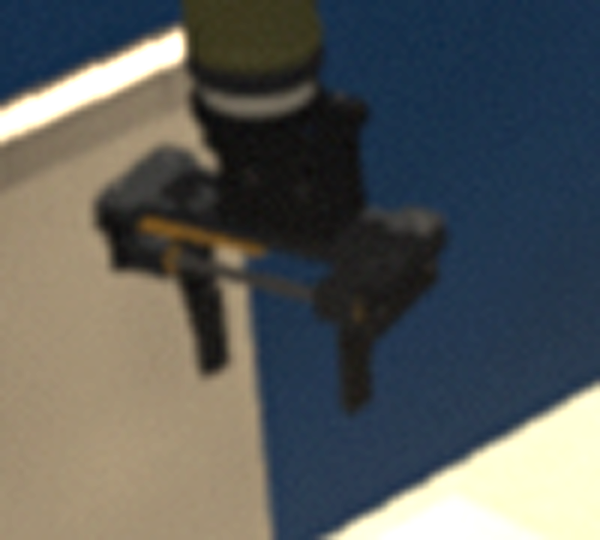

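The fingers closed above the pot. The scene image shows the real fingertips about 25–30 mm above the reported TCP, so I'll open and go deeper, checking in pictures.

Call:
drive_tool(increments="0 0 0 0 0;0 0 0 0 0;0 0 0 0 0;0 0 0 0 0;0 0 0 0 0;0 0 0 0 0;0 0 0 0 0;0 25 0 0 0;0 25 0 0 0;0 15 0 0 0;0 15 0 0 0;0 0 0 0 0")

```text
time: 6.7
position: [0.5237, 0.0555, 0.0678]
tool_rot: [-1.566, 0.14, -0.137]
ft_force: [-0.6, -0.2, 0.2]
grip_width: 1.0
```

```bash
python3 snap.py c scene wrist; python3 - <<'E'
from h import *
a=cv2.imread('pics/scene_c.png')[200:300,270:370]; a=cv2.resize(a,None,fx=6,fy=6,interpolation=cv2.INTER_CUBIC); a=np.clip(a.astype(float)*1.8,0,255).astype('uint8')
cv2.imwrite('pics/scene_ccc.png',a)
E
```

```text
6.8 [0.5249 0.0557 0.0692] [-1.566  0.138 -0.139] F [ 0.77 -0.81  0.  ] M [-0.031 -0.072 -0.012] w 87.0 q [ 0.48  0.22 -0.7   1.88  0.16  1.1  -0.46]
```

View pics/scene_ccc.png

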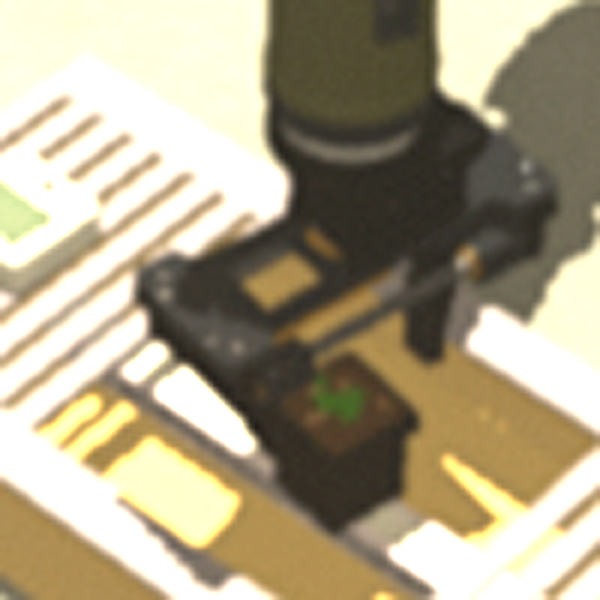

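View pics/wrist_c.png

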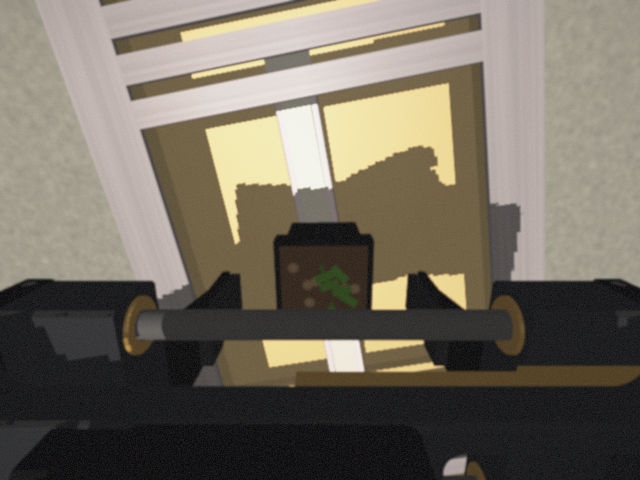

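```bash
python3 - <<'E'
from h import *
M=R.from_rotvec([-1.566,0.138,-0.139]).as_matrix(); p=np.array([.5249,.0557,.0692])
for ly in (0,-20,-30,-40):
  for lx in (-44,-58):
    w=p+M@(np.array([lx,ly,9.5])/1000); print(lx,ly,((proj('scene',w)-[270,200])*6).round(0))
d=np.load("wrist_c.npz"); k=dict(Kc=d['K'],Tc=d['T'])
for ly in (0,-20,-30,-40):
  for lx in (-43.5,43.5):
   for lz in (-9.5,9.5):
    w=p+M@(np.array([lx,ly,lz])/1000); print('w',lx,ly,lz,proj('',w,**k).round(0))
E
```

```text
-44 0 [425. 410.]
-58 0 [447. 397.]
-44 -20 [426. 382.]
-58 -20 [449. 369.]
-44 -30 [427. 368.]
-58 -30 [450. 355.]
-44 -40 [428. 353.]
-58 -40 [451. 340.]
w -43.5 0 -9.5 [255. 282.]
w -43.5 0 9.5 [253. 253.]
w 43.5 0 -9.5 [393. 282.]
w 43.5 0 9.5 [395. 254.]
w -43.5 -20 -9.5 [248. 296.]
w -43.5 -20 9.5 [246. 265.]
w 43.5 -20 -9.5 [400. 296.]
w 43.5 -20 9.5 [403. 265.]
w -43.5 -30 -9.5 [244. 304.]
w -43.5 -30 9.5 [241. 272.]
w 43.5 -30 -9.5 [405. 305.]
w 43.5 -30 9.5 [407. 272.]
w -43.5 -40 -9.5 [239. 314.]
w -43.5 -40 9.5 [237. 279.]
w 43.5 -40 -9.5 [409. 314.]
w 43.5 -40 9.5 [412. 279.]
```

Call:
drive_tool(increments="0 16 0 0 0;0 16 0 0 0;0 0 0 0 0;0 0 0 0 255;0 0 0 0 255;0 0 0 0 255;0 0 0 0 255;0 0 0 0 255;0 0 0 0 255", squeeze=15)

```text
time: 7.92
position: [0.5246, 0.0556, 0.037]
tool_rot: [-1.567, 0.138, -0.138]
ft_force: [0.5, -0.0, 2.1]
grip_width: 0.617
```

Call:
drive_tool(increments="0 0 0 0 255;0 -4 0 0 255;0 -10 0 0 255;0 -20 0 0 255;0 -20 0 0 255;0 0 0 0 255")

```text
time: 8.68
position: [0.526, 0.0558, 0.0926]
tool_rot: [-1.566, 0.135, -0.141]
ft_force: [-0.8, -0.4, -1.3]
grip_width: 0.619
```

```bash
python3 snap.py d scene wrist
```

```text
8.775 [0.5243 0.0554 0.0905] [-1.567  0.138 -0.138] F [ 0.35  0.21 -1.52] M [-0.014 -0.028  0.056] w 53.5 q [ 0.49  0.19 -0.71  1.86  0.14  1.14 -0.44]
```

View pics/scene_d_c.png

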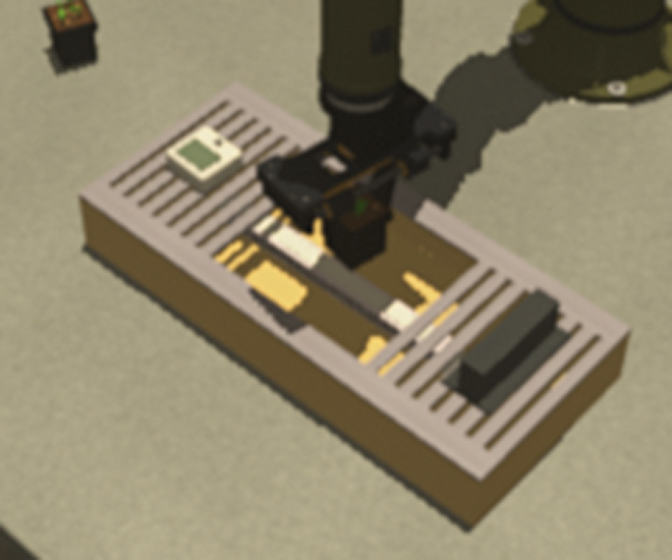

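View pics/wrist_d.png

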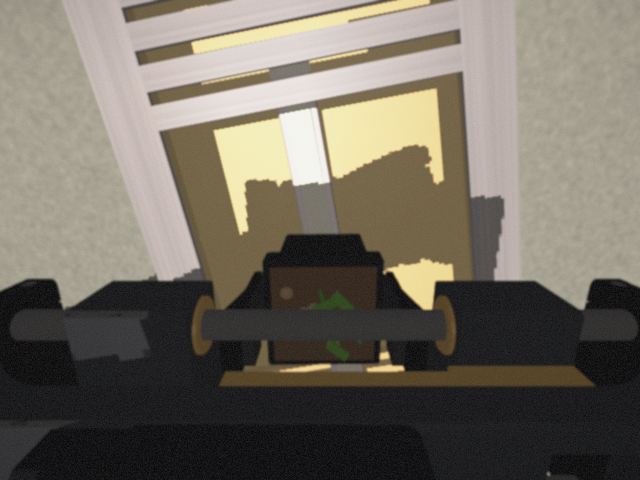

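Pot held: width is 53.5 mm and its foot is clear of the bar. Next I lift, square it to the pan and head for the rest.

Call:
drive_tool(increments="0 -35 0 0 255;0 -40 0 0 255;0 -15 0 -5 255;0 0 0 -4.7 255;0 0 30 0 255;0 0 40 0 255;0 0 30 0 255;0 0 0 0 255")

```text
time: 9.78
position: [0.5238, 0.1588, 0.1797]
tool_rot: [-1.569, 0.003, 0.001]
ft_force: [0.0, -0.4, -1.2]
grip_width: 0.617
```

```bash
python3 snap.py e wrist
```

```text
9.825 [0.5243 0.1564 0.1796] [-1.571  0.005 -0.002] F [ 0.07 -0.72 -0.64] M [-0.073 -0.123  0.008] w 53.5 q [ 0.39  0.18 -0.8   1.7   0.13  1.32 -0.44]
```

View pics/wrist_e.png

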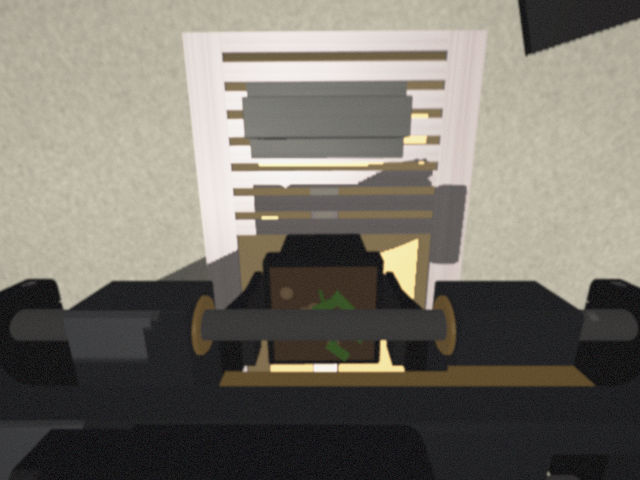

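```bash
python3 - <<'E'
from h import *
a=cv2.imread('pics/wrist_e.png')[20:260,170:490]; cv2.imwrite('pics/wrist_ec.png',cv2.resize(a,None,fx=2.5,fy=2.5,interpolation=cv2.INTER_CUBIC))
d=np.load("wrist_e.npz"); k=dict(Kc=d['K'],Tc=d['T'])
for p in [(243,96),(411,96),(411,136),(244,138)]: print(p,atz('',*p,.124,**k).round(4))
for p in [(249,84),(406,82),(403,157),(250,157)]: print('foot',p,atz('',*p,.082,**k).round(4))
for p in [(312,191),(337,191),(325,187),(325,195)]: print('bar',p,atz('',*p,.035,**k).round(4))
for p in [(184,32),(485,31),(238,236),(430,236)]: print('shelf',p,atz('',*p,.079,**k).round(4))
E
```

```text
(243, 96) [0.4679 0.265  0.124 ]
(411, 96) [0.5848 0.2648 0.124 ]
(411, 136) [0.5866 0.2382 0.124 ]
(244, 138) [0.4668 0.237  0.124 ]
foot (249, 84) [0.464  0.2792 0.082 ]
foot (406, 82) [0.5902 0.2805 0.082 ]
foot (403, 157) [0.5915 0.2219 0.082 ]
foot (250, 157) [0.4613 0.2221 0.082 ]
bar (312, 191) [0.5121 0.1866 0.035 ]
bar (337, 191) [0.5374 0.1865 0.035 ]
bar (325, 187) [0.5253 0.1906 0.035 ]
bar (325, 195) [0.5253 0.1825 0.035 ]
shelf (184, 32) [0.4148 0.3172 0.079 ]
shelf (485, 31) [0.6501 0.3174 0.079 ]
shelf (238, 236) [0.4453 0.1515 0.079 ]
shelf (430, 236) [0.6214 0.1513 0.079 ]
```

View pics/wrist_ec.png

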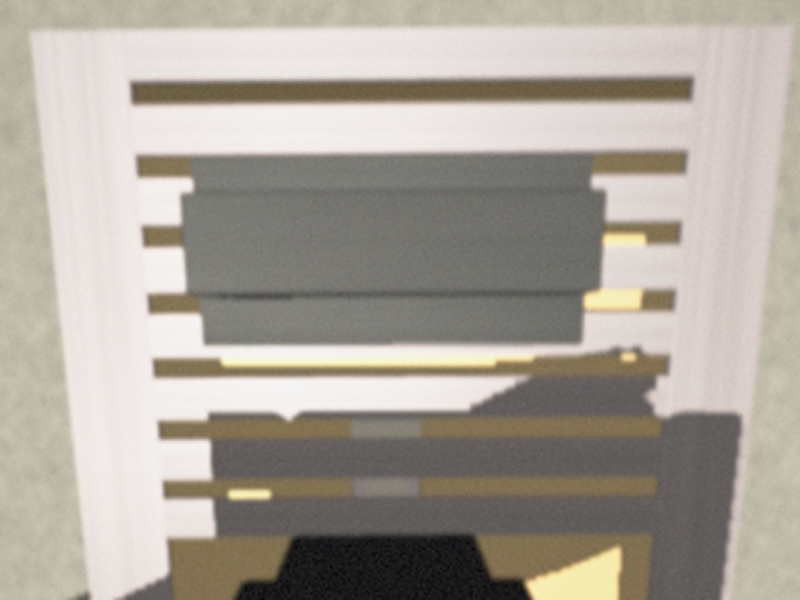

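Call:
drive_tool(increments="2 0 30 0 255;0 0 35 0 255;0 0 25 0 255;0 20 4.5 0 255;0 13 0 0 255;0 0 0 0 255;0 0 0 0 255")

```text
time: 10.7
position: [0.5282, 0.2488, 0.1477]
tool_rot: [-1.571, 0.007, -0.007]
ft_force: [0.3, 0.4, -0.9]
grip_width: 0.619
```

```bash
python3 snap.py f scene; python3 - <<'E'
from bench import ctrl,get_image
for i in range(3):
    get_image('top'); s=ctrl.get_state(); print(s['position'].round(4),s['ft_force'].round(1))
E
```

```text
10.75 [0.5283 0.2492 0.1481] [-1.571  0.006 -0.007] F [-0.65  0.09 -0.48] M [-0.024 -0.132  0.006] w 53.7 q [ 0.21  0.3  -0.83  1.65  0.23  1.29 -0.67]
[0.5284 0.2495 0.1483] [-0.5 -0.3 -0.3]
[0.5283 0.2498 0.1483] [-0.   0.6 -0.5]
[0.5282 0.2499 0.1483] [-0.1  0.1 -1.1]
```

View pics/scene_f_c.png

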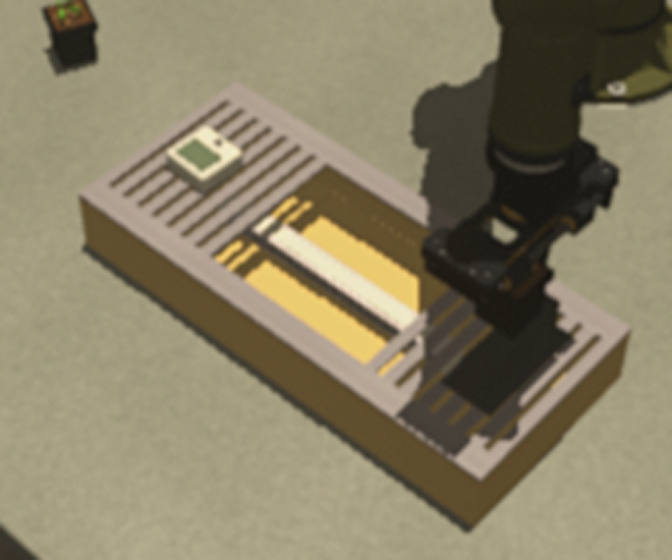

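Call:
drive_tool(increments="0 10 1 0 255;0 8 0 0 255;0 2 0 0 255;0 0 0 0 255;0 0 0 0 255;0 0 0 0 255")

```text
time: 11.65
position: [0.528, 0.2511, 0.128]
tool_rot: [-1.571, 0.005, -0.006]
ft_force: [-0.1, -0.3, 0.4]
grip_width: 0.618
```

Call:
drive_tool(increments="0 1 0 0 255;0 1 0 0 255;0 0 0 0 255")

```text
time: 12.02
position: [0.5279, 0.2511, 0.126]
tool_rot: [-1.571, 0.005, -0.005]
ft_force: [-0.1, -0.6, 1.7]
grip_width: 0.615
```

Call:
drive_tool(increments="0 0 0 0 0;0 0 0 0 0;0 0 0 0 0;0 0 0 0 0;0 0 0 0 0;0 -30 0 0 0;0 -50 0 0 0;0 -30 0 0 0;0 0 -40 0 0")

```text
time: 13.15
position: [0.5278, 0.2155, 0.2389]
tool_rot: [-1.567, -0.004, -0.003]
ft_force: [0.2, -0.6, -0.8]
grip_width: 1.004
```

```bash
python3 snap.py g scene wrist
```

```text
13.25 [0.529  0.2063 0.2361] [-1.574  0.009 -0.011] F [-0.09 -0.7  -0.75] M [-0.096 -0.018 -0.021] w 86.8 q [ 0.31  0.21 -0.83  1.56  0.16  1.44 -0.55]
```

View pics/scene_g_c.png

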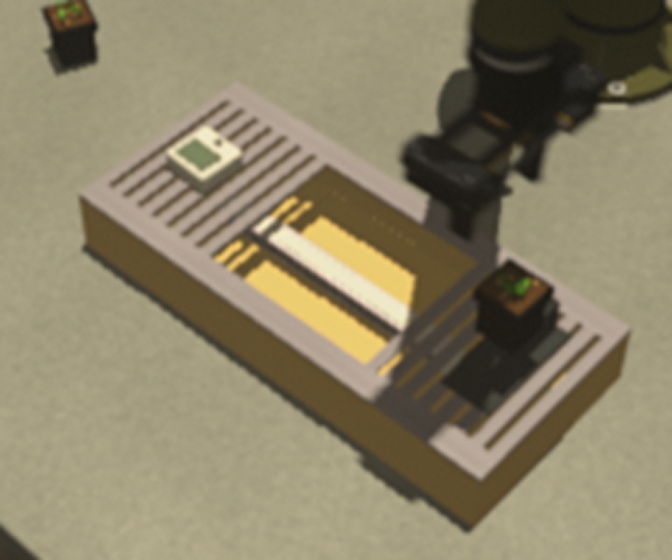

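View pics/wrist_g.png

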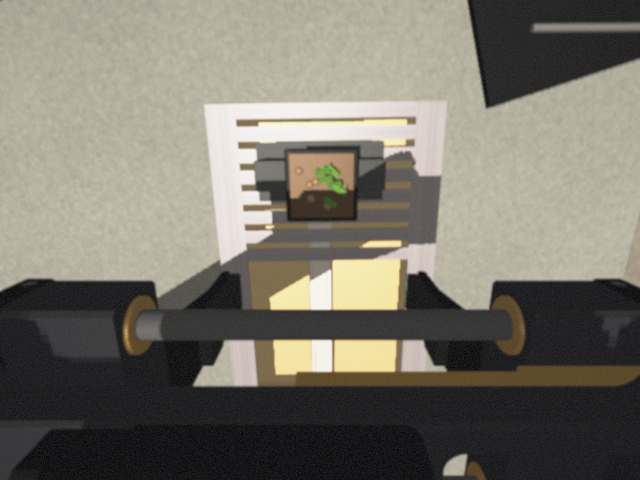

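Pot stands upright on the rest and is released (scene crop at about (512,300)). Moving to the bar now.

Call:
drive_tool(increments="-3.5 0 -45 0 0;0 0 -55 0 0;0 0 -55 0 0;0 25 -40 0 0;0 30 -20 0 0;0 30 0 0 0;0 0 0 0 0;0 0 0 0 0;0 0 0 0 0")

```text
time: 14.38
position: [0.5237, -0.0033, 0.1522]
tool_rot: [-1.571, 0.003, -0.006]
ft_force: [-0.6, -0.4, 0.2]
grip_width: 1.001
```

```bash
python3 snap.py h wrist scene; python3 - <<'E'
from h import *
from bench import ctrl
s=ctrl.get_state()
plan(s['position'],s['tool_rot'],[.525,-.009,-.014],0.5)
a=cv2.imread('pics/scene_h.png')[190:330,230:400]; cv2.imwrite('pics/scene_hc.png',np.clip(1.4*cv2.resize(a,None,fx=4.5,fy=4.5,interpolation=cv2.INTER_CUBIC).astype(float),0,255).astype('uint8'))
E
```

```text
14.475 [ 0.5234 -0.0035  0.1519] [-1.571  0.003 -0.006] F [ 0.36 -0.91 -0.03] M [-0.025 -0.116 -0.01 ] w 87.3 q [ 0.61  0.12 -0.69  1.8   0.08  1.25 -0.11]
pos [ 0.5234 -0.0035  0.1519] jaw -0.35 ytool [ 0.002 -0.    -1.   ] | shift first tx ty tz mm [  1.3 165.9  -5.4] | yaw about tool y (down): -0.85
```

View pics/wrist_h.png

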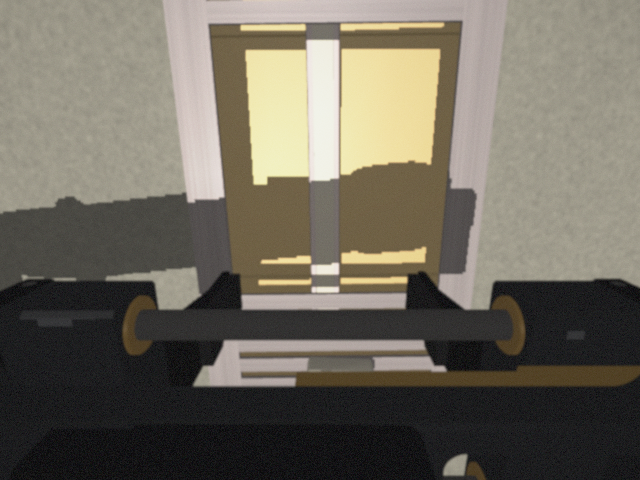

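View pics/scene_hc.png

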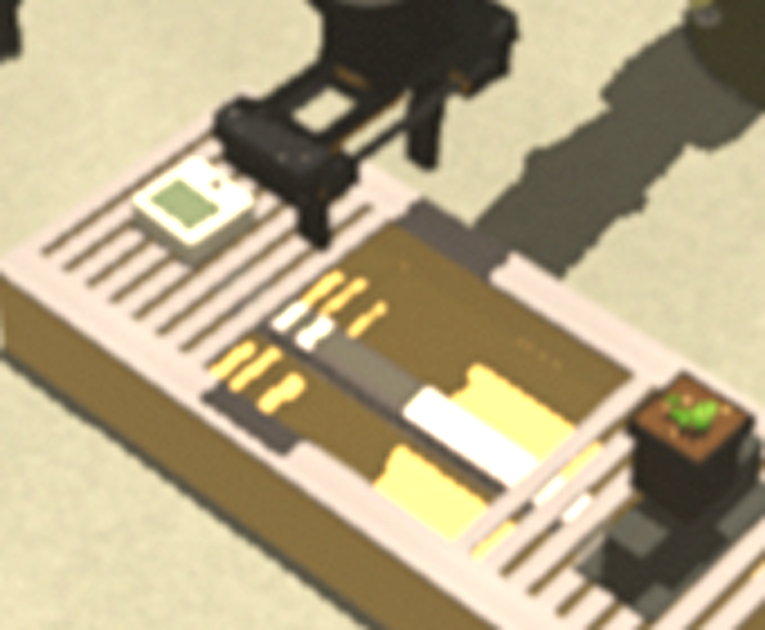

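```bash
python3 - <<'E'
from h import *
d=np.load("wrist_h.npz"); k=dict(Kc=d['K'],Tc=d['T'])
for p in [(306.5,30),(340,30),(310,170),(340,170),(312,285),(340,285)]: print(p,atz('',*p,.035,**k).round(4))
for p in [(228,293),(438,293)]: print(atz('',*p,.079,**k).round(4))
E
```

```text
(306.5, 30) [0.5111 0.1608 0.035 ]
(340, 30) [0.5387 0.1607 0.035 ]
(310, 170) [0.5121 0.0474 0.035 ]
(340, 170) [0.5396 0.0472 0.035 ]
(312, 285) [ 0.5122 -0.0668  0.035 ]
(340, 285) [ 0.5405 -0.067   0.035 ]
[ 0.4403 -0.0543  0.079 ]
[ 0.6239 -0.0557  0.079 ]
```

Call:
drive_tool(increments="2.5 30 -5.5 -0.7 0;0 35 0 0 0;0 35 0 0 0;0 30 0 0 0;0 15 0 0 0;0 7 0 0 0;0 0 0 0 0;0 0 0 0 0")

```text
time: 15.48
position: [0.5261, -0.0095, -0.0002]
tool_rot: [-1.571, -0.006, 0.003]
ft_force: [-0.4, -1.3, -0.4]
grip_width: 1.004
```

Call:
drive_tool(increments="0 4 0 0 0;0 4 0 0 0;0 3 0 0 0;0 0 0 0 0;0 0 0 0 0")

```text
time: 16.1
position: [0.5251, -0.0094, -0.0123]
tool_rot: [-1.571, -0.004, 0.004]
ft_force: [0.5, 0.0, 0.7]
grip_width: 1.003
```

```bash
python3 snap.py i wrist scene; python3 - <<'E'
from h import *
a=cv2.imread('pics/scene_i.png')[190:330,230:400]; cv2.imwrite('pics/scene_ic.png',np.clip(1.4*cv2.resize(a,None,fx=4.5,fy=4.5,interpolation=cv2.INTER_CUBIC).astype(float),0,255).astype('uint8'))
E
```

```text
16.2 [ 0.5251 -0.0094 -0.0122] [-1.571 -0.005  0.004] F [ 0.43  0.42 -0.1 ] M [-0.012 -0.124  0.007] w 86.7 q [ 0.55  0.32 -0.65  1.95  0.24  0.94 -0.22]
```

View pics/wrist_i.png

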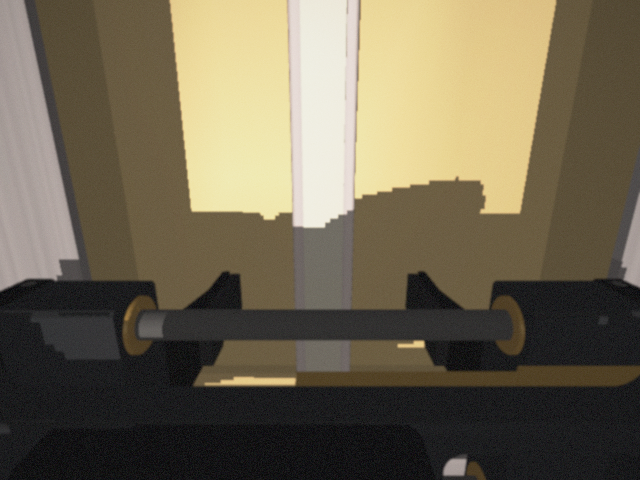

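View pics/scene_ic.png

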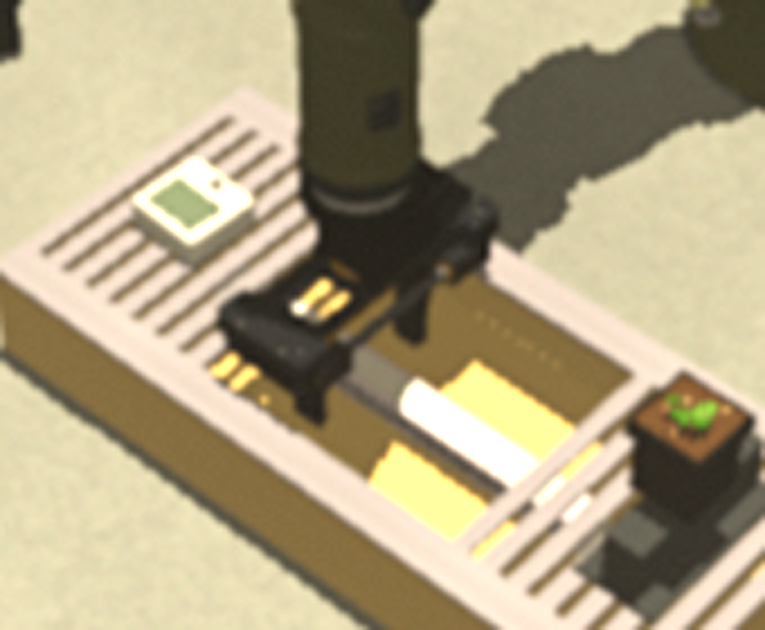

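Call:
drive_tool(increments="0 2 0 0 0;0 0 0 0 255;0 0 0 0 255;0 0 0 0 255;0 0 0 0 255;0 0 0 0 255;0 0 0 0 255;0 0 0 0 255;0 0 0 0 255;0 0 0 0 255", squeeze=8)

```text
time: 17.45
position: [0.525, -0.0094, -0.0143]
tool_rot: [-1.571, -0.004, 0.004]
ft_force: [0.5, -0.1, -0.1]
grip_width: 0.317
```

Call:
drive_tool(increments="0 -5 0 0 255;0 -5 0 0 255;0 -5 0 0 255;0 0 0 0 255")

```text
time: 17.95
position: [0.5255, -0.0095, 0.0013]
tool_rot: [-1.571, -0.005, 0.003]
ft_force: [1.0, 0.3, -1.7]
grip_width: 0.323
```

```bash
python3 snap.py j wrist scene; python3 - <<'E'
from h import *
a=cv2.imread('pics/scene_j.png')[190:330,230:400]; cv2.imwrite('pics/scene_jc.png',np.clip(1.4*cv2.resize(a,None,fx=4.5,fy=4.5,interpolation=cv2.INTER_CUBIC).astype(float),0,255).astype('uint8'))
E
```

```text
18.05 [ 0.5253 -0.0095  0.0009] [-1.571 -0.005  0.004] F [ 0.46 -0.22 -0.97] M [ 0.044 -0.138 -0.029] w 27.8 q [ 0.55  0.3  -0.66  1.94  0.22  0.97 -0.2 ]
```

View pics/wrist_j.png

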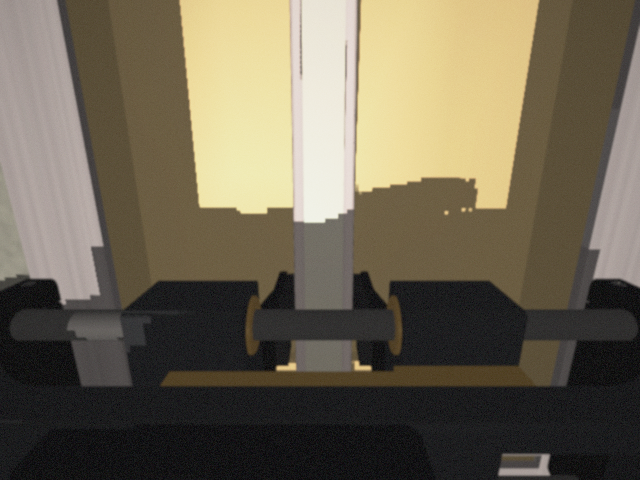

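View pics/scene_jc.png

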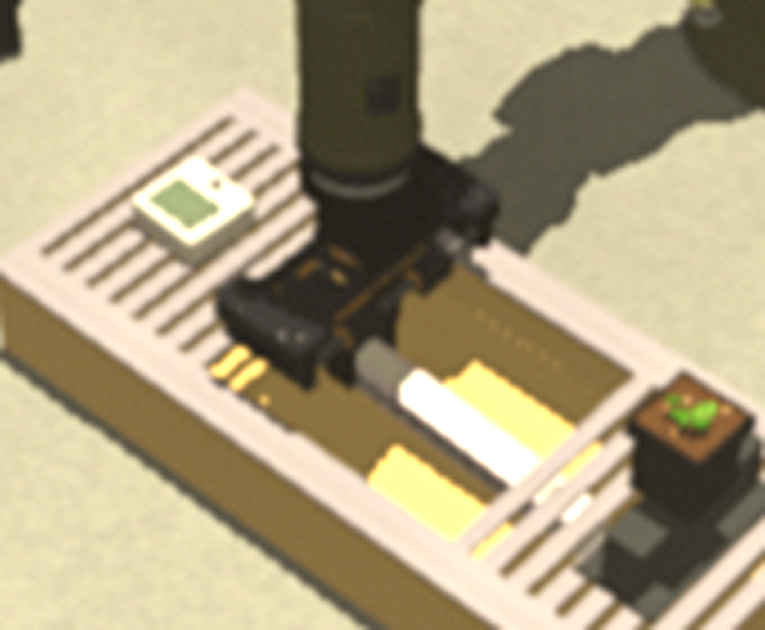

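Bar gripped (27.8 mm) and beginning to tilt. Sliding it 85 mm to the left under the slats so that the right end clears the opening's edge.

Call:
drive_tool(increments="0 0 10 0 255;0 0 13 0 255;0 0 13 0 255;0 0 13 0 255;0 0 13 0 255;0 0 13 0 255;0 0 10 0 255;0 0 0 0 255;0 0 0 0 255")

```text
time: 19.18
position: [0.5246, 0.0751, 0.0007]
tool_rot: [-1.571, -0.004, 0.004]
ft_force: [0.2, -0.1, -3.0]
grip_width: 0.32
```

```bash
python3 snap.py k wrist scene; python3 - <<'E'
from h import *
a=cv2.imread('pics/scene_k.png')[190:330,230:400]; cv2.imwrite('pics/scene_kc.png',np.clip(1.4*cv2.resize(a,None,fx=4.5,fy=4.5,interpolation=cv2.INTER_CUBIC).astype(float),0,255).astype('uint8'))
E
```

```text
19.275 [0.5246 0.0749 0.0007] [-1.571 -0.003  0.004] F [-0.43 -0.85 -1.62] M [-0.033 -0.125 -0.05 ] w 27.7 q [ 0.42  0.32 -0.69  1.93  0.25  0.98 -0.38]
```

View pics/wrist_k.png

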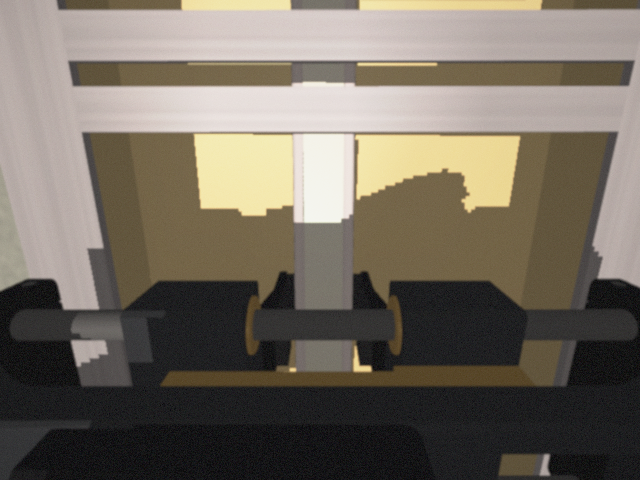

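View pics/scene_kc.png

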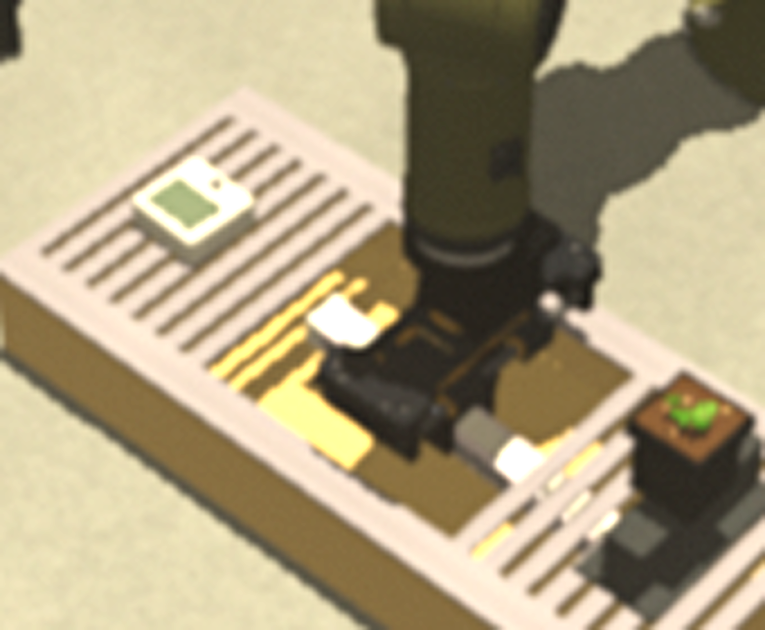

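```bash
python3 - <<'E'
from h import *
for p in [(309,315),(342,293)]:
    u,v=p[0]/4.5+230,p[1]/4.5+190
    for z in (.05,.065): print(p,z,atz('scene',u,v,z).round(4))
d=np.load("wrist_k.npz"); k=dict(Kc=d['K'],Tc=d['T'])
# bar width along the picture -> depth/height
cam=-d['T'][:3,:3].T@d['T'][:3,3]; print(cam)
for (a,b,v) in [(291.5,356.5,5),(292.5,355,70),(294.5,354,150),(295,353,260)]:
    z=np.linspace(-.0,.08,81); w=[np.linalg.norm(atz('',a,v,t,**k)-atz('',b,v,t,**k)) for t in z]; i=np.argmin(abs(np.array(w)-.028)); print(v,z[i],atz('',(a+b)/2,v,z[i],**k).round(4))
a=cv2.imread('pics/wrist_k.png')[0:300,240:410]; cv2.imwrite('pics/wrist_kc.png',cv2.resize(a,None,fx=2,fy=2,interpolation=cv2.INTER_CUBIC))
E
```

```text
(309, 315) 0.05 [ 0.5285 -0.0528  0.05  ]
(309, 315) 0.065 [ 0.5385 -0.0429  0.065 ]
(342, 293) 0.05 [ 0.4991 -0.0504  0.05  ]
(342, 293) 0.065 [ 0.5095 -0.0405  0.065 ]
[0.52412659 0.15017021 0.19557671]
5 0.029 [0.5242 0.2072 0.029 ]
70 0.031 [0.5242 0.1813 0.031 ]
150 0.033 [0.5247 0.1467 0.033 ]
260 0.043000000000000003 [0.5248 0.0955 0.043 ]
```

View pics/wrist_kc.png

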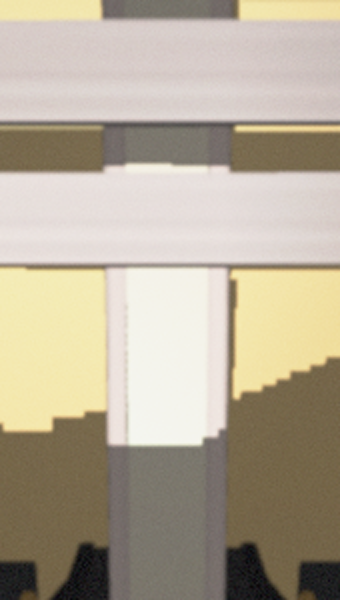

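Call:
drive_tool(increments="0 -6 0 0 255;0 -6 0 0 255;0 -6 0 0 255;0 -6 0 0 255;0 -6 0 0 255;0 -6 0 0 255;0 0 0 0 255;0 0 0 0 255")

```text
time: 20.27
position: [0.5248, 0.0755, 0.0368]
tool_rot: [-1.571, -0.004, 0.004]
ft_force: [0.7, -1.3, -2.2]
grip_width: 0.321
```

```bash
python3 snap.py l wrist scene; python3 - <<'E'
from h import *
a=cv2.imread('pics/scene_l.png')[190:330,230:400]; cv2.imwrite('pics/scene_lc.png',np.clip(1.4*cv2.resize(a,None,fx=4.5,fy=4.5,interpolation=cv2.INTER_CUBIC).astype(float),0,255).astype('uint8'))
E
```

```text
20.375 [0.5247 0.0755 0.0367] [-1.571 -0.004  0.004] F [ 0.55 -1.26 -1.4 ] M [ 0.03  -0.185 -0.056] w 28.0 q [ 0.44  0.27 -0.71  1.9   0.2   1.04 -0.35]
```

View pics/wrist_l.png

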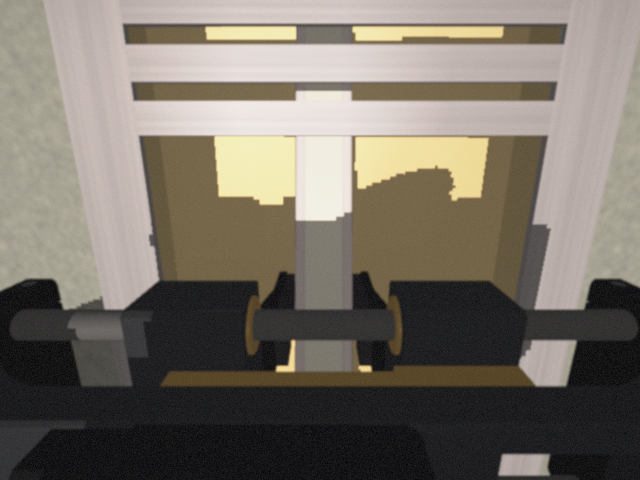

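View pics/scene_lc.png

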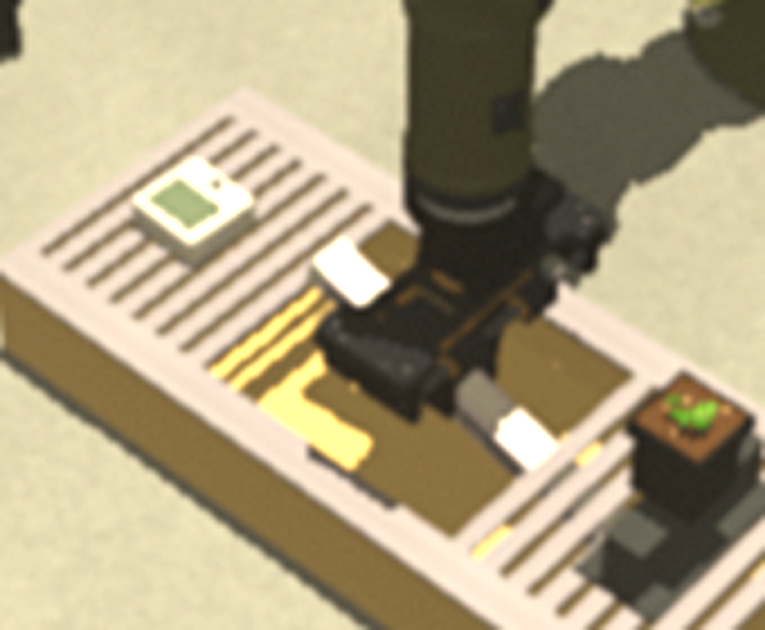

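Call:
drive_tool(increments="0 -4 -10 0 255;0 -5 -10 0 255;0 -6 -10 0 255;0 -6 -10 0 255;0 -6 -10 0 255;0 0 0 0 255;0 0 0 0 255")

```text
time: 21.25
position: [0.525, 0.0258, 0.0639]
tool_rot: [-1.571, -0.005, 0.004]
ft_force: [0.2, 0.2, -0.2]
grip_width: 0.324
```

```bash
python3 snap.py m wrist scene; python3 - <<'E'
from h import *
a=cv2.imread('pics/scene_m.png')[190:330,230:400]; cv2.imwrite('pics/scene_mc.png',np.clip(1.4*cv2.resize(a,None,fx=4.5,fy=4.5,interpolation=cv2.INTER_CUBIC).astype(float),0,255).astype('uint8'))
E
```

```text
21.35 [0.5249 0.026  0.0637] [-1.571 -0.005  0.005] F [ 0.69 -0.58 -0.85] M [-0.069 -0.139 -0.061] w 28.1 q [ 0.53  0.22 -0.7   1.89  0.16  1.09 -0.22]
```

View pics/wrist_m.png

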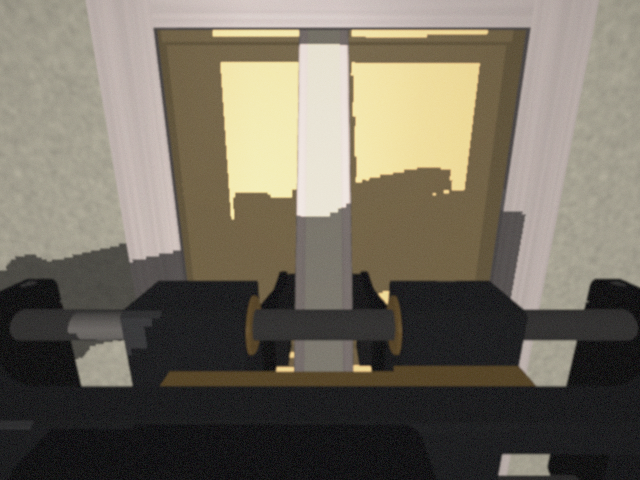

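View pics/scene_mc.png

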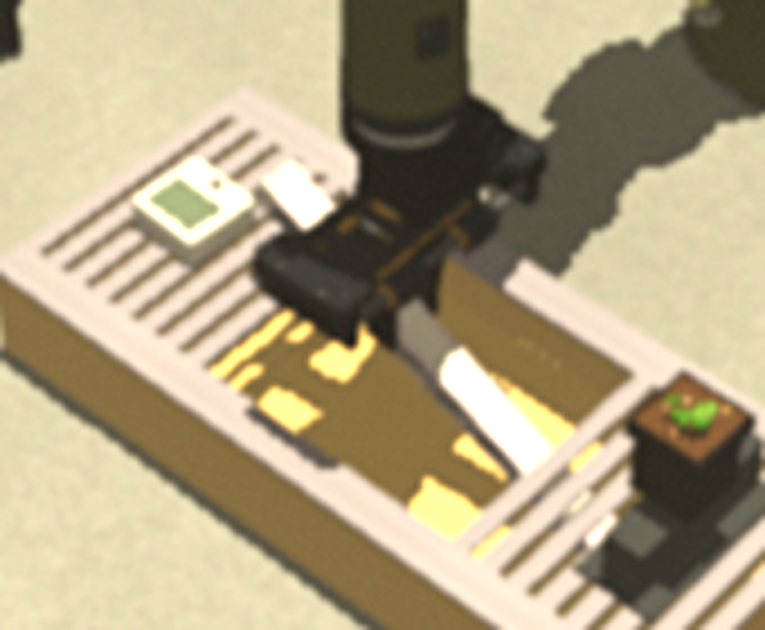

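Call:
drive_tool(increments="0 -2 -10 0 255;0 -2 -11 0 255;0 -2 -11 0 255;0 -2 -11 0 255;0 -2 -11 0 255;0 -2 -11 0 255;0 -2 -11 0 255;0 -1 -6 0 255;0 0 0 0 255;0 0 0 0 255")

```text
time: 22.6
position: [0.5253, -0.0559, 0.0787]
tool_rot: [-1.57, -0.005, 0.005]
ft_force: [-0.4, 0.1, -2.4]
grip_width: 0.321
```

```bash
python3 snap.py n wrist scene; python3 - <<'E'
from h import *
a=cv2.imread('pics/scene_n.png')[190:330,230:400]; cv2.imwrite('pics/scene_nc.png',np.clip(1.4*cv2.resize(a,None,fx=4.5,fy=4.5,interpolation=cv2.INTER_CUBIC).astype(float),0,255).astype('uint8'))
E
```

```text
22.7 [ 0.5253 -0.0558  0.0787] [-1.571 -0.005  0.005] F [-0.04  0.14 -2.46] M [-0.059 -0.126  0.033] w 28.1 q [ 0.64  0.2  -0.65  1.87  0.13  1.12 -0.04]
```

View pics/wrist_n.png

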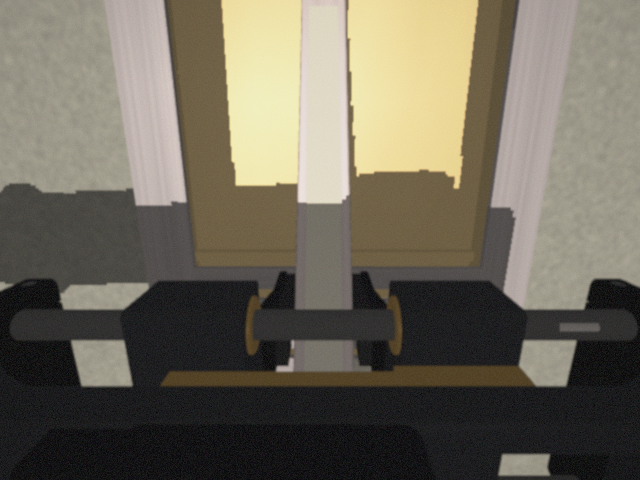

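View pics/scene_nc.png

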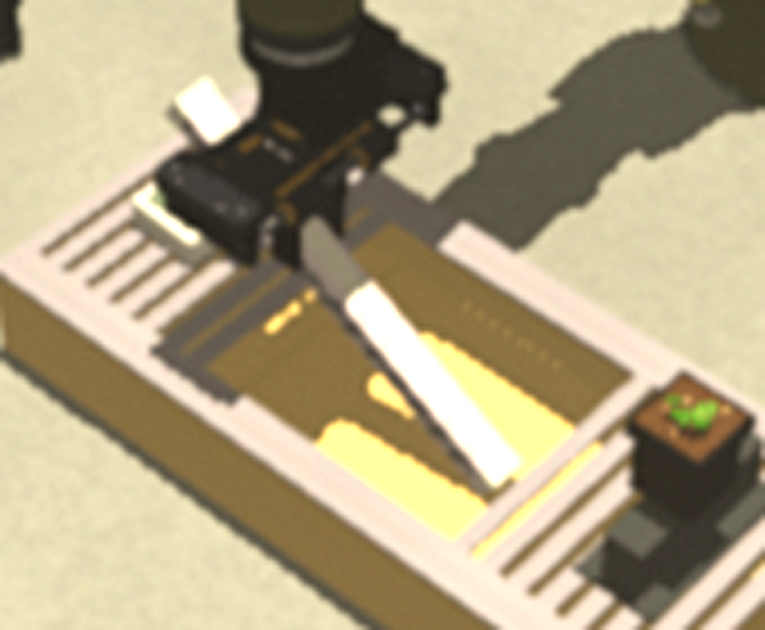

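Tilted about 30°; the lower end is visible inside the opening at (505,475). Lock the grip a bit and lift clear.

Call:
drive_tool(increments="0 0 0 0 255;0 0 0 0 255;0 -6 0 0 255;0 -12 0 0 255;0 -15 0 0 255;0 -20 0 0 255;0 -20 0 0 255;0 -20 0 0 255;0 -25 0 0 255;0 -25 0 0 255;0 -20 0 0 255;0 -10 0 0 255;0 0 0 0 255", squeeze=25)

```text
time: 24.32
position: [0.5257, -0.0564, 0.2526]
tool_rot: [-1.571, -0.006, 0.003]
ft_force: [-0.5, 0.7, -3.1]
grip_width: 0.323
```

```bash
python3 snap.py o wrist scene; python3 - <<'E'
from h import *
a=cv2.imread('pics/scene_o.png')[150:330,230:400]; cv2.imwrite('pics/scene_oc.png',np.clip(1.4*cv2.resize(a,None,fx=3.3,fy=3.3,interpolation=cv2.INTER_CUBIC).astype(float),0,255).astype('uint8'))
E
```

```text
24.425 [ 0.5249 -0.0564  0.2511] [-1.571 -0.004  0.005] F [ 0.34 -1.24 -2.38] M [-0.134 -0.126  0.004] w 27.7 q [ 0.68  0.07 -0.65  1.63  0.04  1.45  0.03]
```

View pics/wrist_o.png

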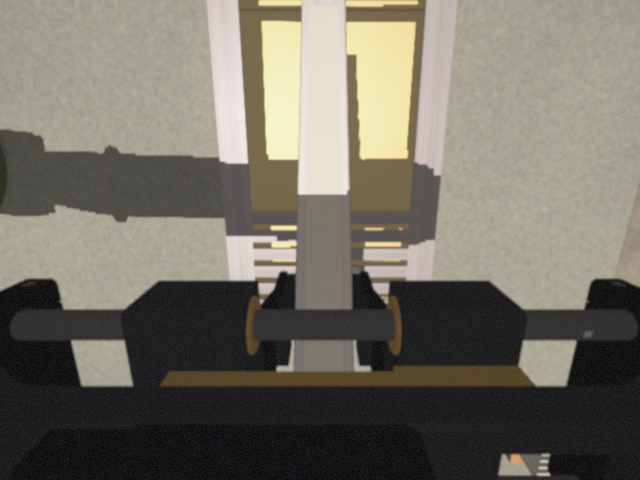

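View pics/scene_oc.png

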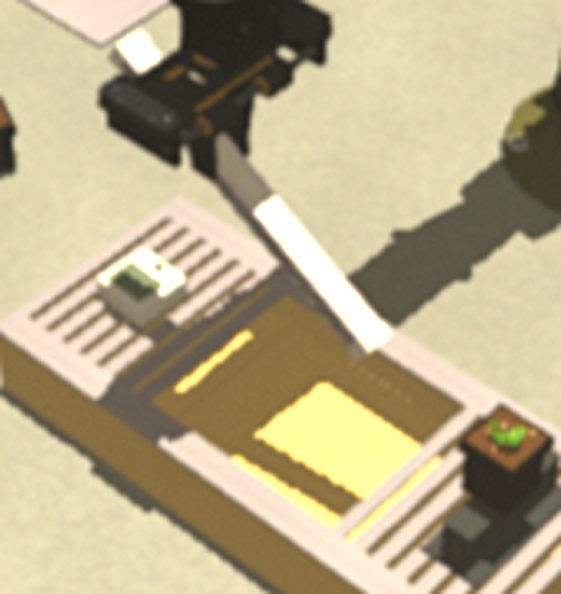

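Call:
drive_tool(increments="0 0 0 8 255;0 0 0 10 255;0 0 0 10 255;0 0 0 10 255;0 0 0 10 255;0 0 0 10 255;0 0 0 10 255;0 0 0 10 255;0 0 0 10 255;-26 0 2 2 255;-30 0 3 0 255;-30 0 0 0 255;-20 0 0 0 255;0 0 0 0 255;0 0 0 0 255;0 0 0 0 255")

```text
time: 26.42
position: [0.5288, 0.048, 0.2514]
tool_rot: [-1.212, 1.207, -1.207]
ft_force: [0.7, -0.1, -2.5]
grip_width: 0.321
```

```bash
python3 snap.py p scene; python3 - <<'E'
from h import *
from bench import ctrl
s=ctrl.get_state(); plan(s['position'],s['tool_rot'],[.53,.05,.135],90)
a=cv2.imread('pics/scene_p.png')[150:330,200:400]; cv2.imwrite('pics/scene_pc.png',np.clip(1.4*cv2.resize(a,None,fx=3.3,fy=3.3,interpolation=cv2.INTER_CUBIC).astype(float),0,255).astype('uint8'))
E
```

```text
26.475 [0.5289 0.0483 0.2515] [-1.211  1.207 -1.207] F [ 0.77 -0.22 -2.78] M [0.057 0.07  0.022] w 27.6 q [ 0.5   0.08 -0.68  1.63  0.05  1.45 -1.75]
pos [0.5289 0.0483 0.2515] jaw -89.8 ytool [-0. -0. -1.] | shift first tx ty tz mm [ -1.8 116.5   1.2] | yaw about tool y (down): 0.2
```

View pics/scene_pc.png

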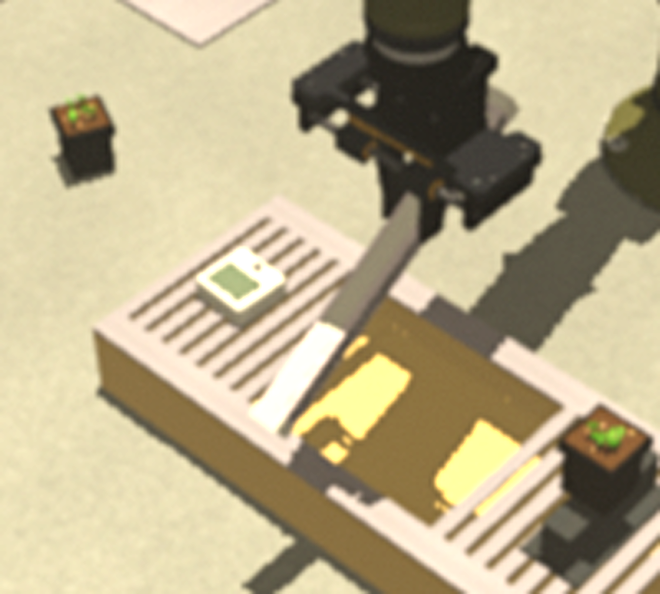

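Call:
drive_tool(increments="0 25 0 0 255;0 30 0 0 255;0 30 0 0 255;0 20 0 0 255;0 6 0 0 255;0 0 0 0 255")

```text
time: 27.22
position: [0.529, 0.0493, 0.1409]
tool_rot: [-1.211, 1.206, -1.206]
ft_force: [0.9, -0.5, -1.6]
grip_width: 0.319
```

Call:
drive_tool(increments="0 5 0 0 255;0 5 0 0 255;0 5 0 0 255;0 5 0 0 255;0 5 0 0 255;0 5 0 0 255;0 5 0 0 255", squeeze=9)

```text
time: 28.1
position: [0.5288, 0.0497, 0.1054]
tool_rot: [-1.212, 1.205, -1.205]
ft_force: [-0.4, -0.5, 0.3]
grip_width: 0.322
```

```bash
python3 snap.py q scene; python3 - <<'E'
from h import *
a=cv2.imread('pics/scene_q.png')[150:330,200:400]; cv2.imwrite('pics/scene_qc.png',np.clip(1.4*cv2.resize(a,None,fx=3.3,fy=3.3,interpolation=cv2.INTER_CUBIC).astype(float),0,255).astype('uint8'))
E
```

```text
28.15 [0.5284 0.0496 0.1047] [-1.213  1.206 -1.205] F [-0.41 -0.18 -2.61] M [ 0.03  -0.259  0.017] w 27.8 q [ 0.48  0.18 -0.68  1.83  0.12  1.17 -1.81]
```

View pics/scene_qc.png

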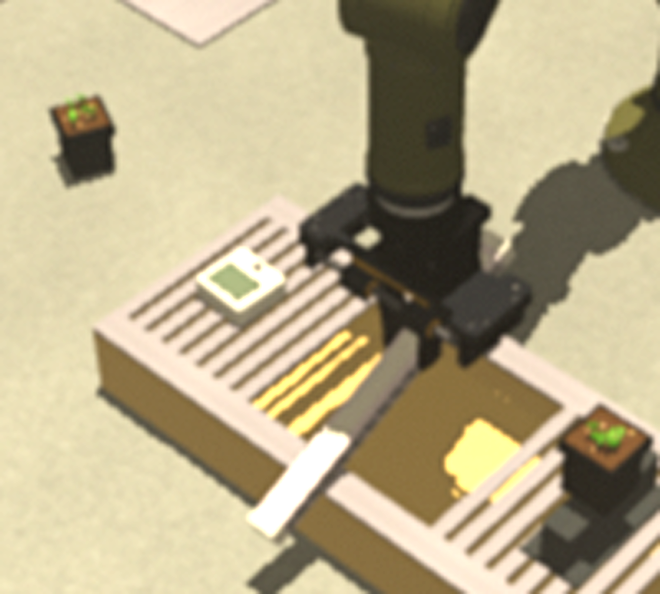

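Call:
drive_tool(increments="0 5 0 0 255;0 5 0 0 255;0 5 0 0 255;0 5 0 0 255;0 5 0 0 255;0 5 0 0 255;0 5 0 0 255;0 0 0 0 255")

```text
time: 29.15
position: [0.5286, 0.0496, 0.0702]
tool_rot: [-1.212, 1.206, -1.205]
ft_force: [0.2, 0.0, -2.0]
grip_width: 0.318
```

```bash
python3 snap.py r scene; python3 - <<'E'
from h import *
a=cv2.imread('pics/scene_r.png')[150:330,200:400]; cv2.imwrite('pics/scene_rc.png',np.clip(1.4*cv2.resize(a,None,fx=3.3,fy=3.3,interpolation=cv2.INTER_CUBIC).astype(float),0,255).astype('uint8'))
E
```

```text
29.2 [0.5287 0.0496 0.0705] [-1.212  1.205 -1.205] F [-0.26 -0.88 -1.55] M [ 0.019  0.08  -0.016] w 27.6 q [ 0.47  0.22 -0.67  1.87  0.15  1.1  -1.83]
```

View pics/scene_rc.png

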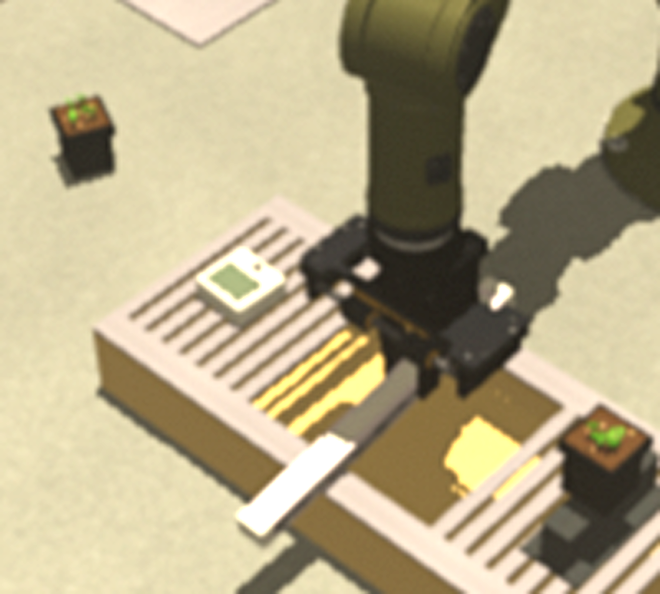

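Call:
drive_tool(increments="0 5 0 0 255;0 5 0 0 255;0 5 0 0 255;0 2 0 0 255;0 0 0 0 255")

```text
time: 29.82
position: [0.5287, 0.0496, 0.0536]
tool_rot: [-1.212, 1.205, -1.205]
ft_force: [-0.8, 0.7, -1.9]
grip_width: 0.317
```

Call:
drive_tool(increments="0 0 0 0 255;0 0 0 0 255;0 0 0 0 255;0 0 0 0 255;0 -5 0 0 255;0 -10 0 0 255;0 -15 0 0 255;0 -20 0 0 255;0 -20 0 0 255;0 -25 0 0 255;0 -25 0 0 255;0 -20 0 0 255;0 -10 0 0 255;0 0 0 0 255;0 0 0 0 255", squeeze=60)

```text
time: 31.7
position: [0.5282, 0.0496, 0.203]
tool_rot: [-1.213, 1.206, -1.205]
ft_force: [0.3, -0.5, -2.4]
grip_width: 0.313
```

```bash
python3 snap.py s scene wrist; python3 - <<'E'
from h import *
a=cv2.imread('pics/scene_s.png')[130:330,200:400]; cv2.imwrite('pics/scene_sc.png',np.clip(1.4*cv2.resize(a,None,fx=3,fy=3,interpolation=cv2.INTER_CUBIC).astype(float),0,255).astype('uint8'))
E
```

```text
31.8 [0.5282 0.0496 0.2028] [-1.213  1.206 -1.204] F [-0.93  0.06 -2.25] M [ 0.015  0.096 -0.052] w 27.7 q [ 0.5   0.1  -0.68  1.7   0.07  1.36 -1.76]
```

View pics/scene_sc.png

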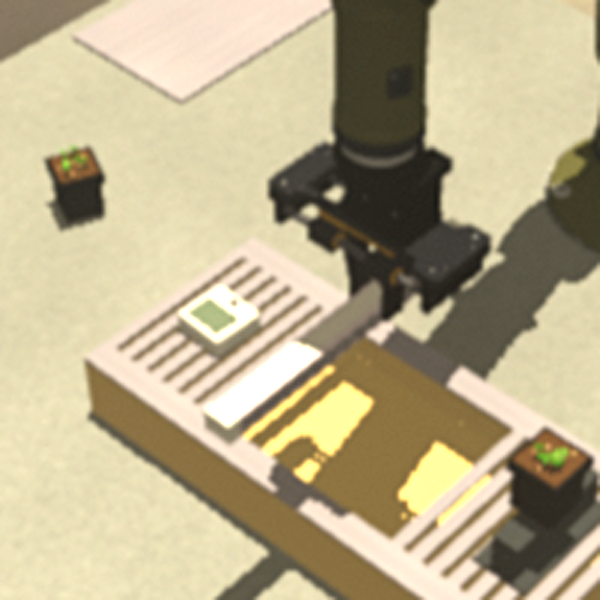

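View pics/wrist_s.png

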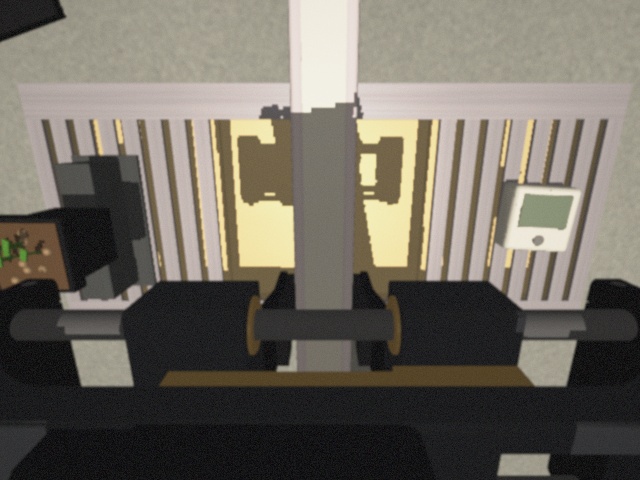

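Call:
drive_tool(increments="0 0 0 0 255;0 0 0 0 255;0 0 0 0 255;0 0 0 0 255;0 0 0 0 255;0 0 0 0 255;0 0 0 0 255;0 0 0 0 255")

```text
time: 32.8
position: [0.5288, 0.0497, 0.2037]
tool_rot: [-1.212, 1.205, -1.205]
ft_force: [-0.2, 1.0, -2.2]
grip_width: 0.319
```

```bash
python3 snap.py t scene wrist top; python3 - <<'E'
from h import *
for t in ('s','t'):
    a=cv2.imread(f'pics/scene_{t}.png')[230:300,255:335]; a=np.clip(1.4*cv2.resize(a,None,fx=7,fy=7,interpolation=cv2.INTER_CUBIC).astype(float),0,255).astype('uint8')
    cv2.imwrite(f'pics/scene_{t}z.png',a)
for th in (-5,0,5,10):
    c=np.array([.5285,.0496,.2413]); u=np.array([np.cos(np.radians(th)),0,-np.sin(np.radians(th))]); n=np.array([np.sin(np.radians(th)),0,np.cos(np.radians(th))])
    P=[c+.204*u+n*.011+np.array([0,s,0]) for s in (-.014,.014)]+[c+.204*u-n*.011+np.array([0,.014,0])]
    print(th,[((proj('scene',p)-[255,230])*7).round(0).tolist() for p in P])
E
```

```text
32.95 [0.5288 0.0497 0.2037] [-1.212  1.205 -1.205] F [-0.33 -0.48 -2.25] M [0.01  0.182 0.014] w 27.5 q [ 0.5   0.1  -0.68  1.7   0.07  1.36 -1.76]
-5 [[79.0, 217.0], [136.0, 257.0], [135.0, 302.0]]
0 [[79.0, 254.0], [135.0, 294.0], [138.0, 335.0]]
5 [[81.0, 288.0], [137.0, 328.0], [144.0, 365.0]]
10 [[87.0, 319.0], [142.0, 359.0], [153.0, 392.0]]
```

View pics/scene_tz.png

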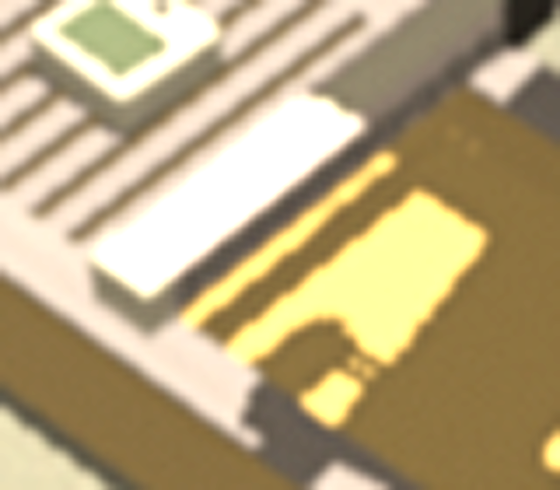

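View pics/scene_t.png

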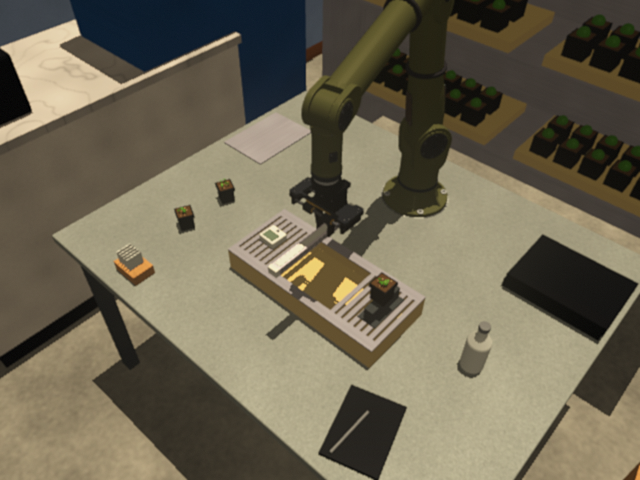

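View pics/top_t.png

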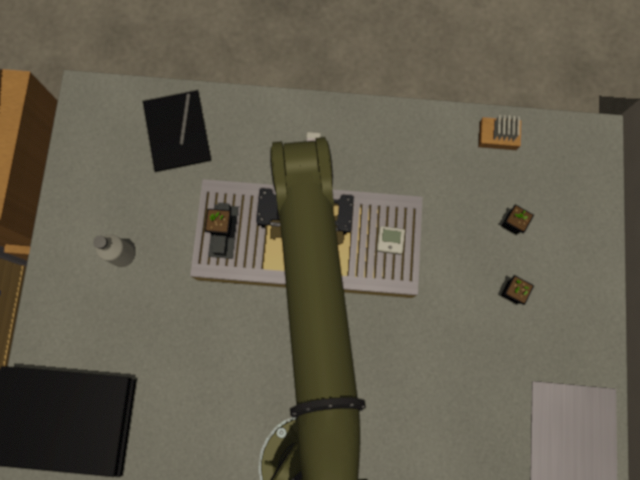

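The bar's far end at crop (92,262)–(148,297) matches the 0° tilt prediction, about 15 cm over the shelf, and it hasn't sagged in over a second. The pot stands upright on the rest, and the other objects haven't moved. Handing in.

```bash
python3 - <<'E'
from bench import workorder
print(workorder.close_job())
E
```

```text
the job is handed in; nothing more can be done
None
```

The pot stands upright on the rest, released, and the bar is out of the pan and held level about 15 cm above the shelf. I handed the job in at about 33 s; no verdict came back.

- **What I did:** I put the pot on the rest first. I then gripped the bar 45 mm off its centre with a light squeeze, slid it under the left slats so the right end cleared, and pulled it out through the opening at about 30° of tilt. To level it, I turned it crosswise and lowered it onto the shelf strip, so it touched the shelf briefly. I then clamped it at 60 N and lifted it clear.
- **Last checks:**
  - The bar's end in the scene picture matches 0° tilt, and it did not sag over a second of waiting.
  - The grip width is 27.5 mm and the force reading is about the bar's weight.
  - The logger, bottle and other two pots look unmoved in the scene and top pictures.
- **What disagreed:** The first grasp at the pot closed on air. The real fingertips sit about 30 mm short of the reported TCP, seen in both the scene and wrist pictures. I corrected for that from then on, and that miss did not move the pot.

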